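# Clamp the freshly glued fossil slabs

## Task

The fossil slabs in the gluing rack have just been glued: take the spring clips from the rail and let one close over the middle of the top edge of every slab in the rack, leaving the slabs standing where they are. Then, with the socket key and not with the fingers, tighten both screws of the rack clockwise until they stop, and stand the key upright on its round pad again. Leave any clip that is not needed on the rail, and everything else on the bench alone.

Things in the scene. Friction and masses are not known exactly. Their poses are not given: they have to be found in the camera images.
- rack: Gluing rack: aluminium base plate 90 (x) x 540 (y) x 20 mm, origin under its centre. On top, along y, a channel 16 mm wide between two bars 340 mm long whose tops are at z 46 mm; slabs stand in it on the plate (z 20 mm). At y = +225 and -225 mm stands a captive screw. Fixed, place and yaw vary.
- slab0: Rock slab with a fossil, two glued halves, 12 mm thick (x), 94 mm long (y), 100 mm tall over the middle 50 mm of its length and lower (70 to 90 mm) at both ends, 240 g, standing loosely in the rack's channel. Origin: centre of its underside; z up. May be absent.
- slab1: Rock slab with a fossil, two glued halves, 12 mm thick (x), 94 mm long (y), 100 mm tall over the middle 50 mm of its length and lower (70 to 90 mm) at both ends, 240 g, standing loosely in the rack's channel. Origin: centre of its underside; z up. May be absent.
- slab2: Rock slab with a fossil, two glued halves, 12 mm thick (x), 94 mm long (y), 100 mm tall over the middle 50 mm of its length and lower (70 to 90 mm) at both ends, 240 g, standing loosely in the rack's channel. Origin: centre of its underside; z up. May be absent.
- rail: Wooden parking rail for clips: foot 80 (x) x 230 (y) x 12 mm and an upright board 12 mm thick (x), 200 mm long (y), top edge at z 75 mm. Origin under its centre. Fixed, place and yaw vary.
- clip0: Black spring clip, 60 g, parked upright astride the rail, jaws down. Origin on the hinge pin (radius 6); x = closing direction of jaws and handles, y along the pin (24 mm wide), z up. Jaw pads from z -46 to -21 mm, handles up to z +54, outer faces 58 mm apart at the top while gripping. This body is the +x half: it tilts 0.18 rad when the clip is squeezed open, the origin stays on the pin.
- clip0_jaw (a joint): Opening of clip0, rad: 0 = gripping a 12 mm edge, -0.14 = shut on nothing, 0.36 = squeezed to its stop (needs about 9 N on the handles): handles then upright and parallel, outer faces 40 mm apart from z +8 to +54 mm, and the jaw tips 28 mm apart.
- clip1: Black spring clip, 60 g, parked upright astride the rail, jaws down. Origin on the hinge pin (radius 6); x = closing direction of jaws and handles, y along the pin (24 mm wide), z up. Jaw pads from z -46 to -21 mm, handles up to z +54, outer faces 58 mm apart at the top while gripping. This body is the +x half: it tilts 0.18 rad when the clip is squeezed open, the origin stays on the pin.
- clip1_jaw (a joint): Opening of clip1, rad: 0 = gripping a 12 mm edge, -0.14 = shut on nothing, 0.36 = squeezed to its stop (needs about 9 N on the handles): handles then upright and parallel, outer faces 40 mm apart from z +8 to +54 mm, and the jaw tips 28 mm apart.
- clip2: Black spring clip, 60 g, parked upright astride the rail, jaws down. Origin on the hinge pin (radius 6); x = closing direction of jaws and handles, y along the pin (24 mm wide), z up. Jaw pads from z -46 to -21 mm, handles up to z +54, outer faces 58 mm apart at the top while gripping. This body is the +x half: it tilts 0.18 rad when the clip is squeezed open, the origin stays on the pin.
- clip2_jaw (a joint): Opening of clip2, rad: 0 = gripping a 12 mm edge, -0.14 = shut on nothing, 0.36 = squeezed to its stop (needs about 9 N on the handles): handles then upright and parallel, outer faces 40 mm apart from z +8 to +54 mm, and the jaw tips 28 mm apart.
- screw0 (a joint): Turn of the captive screw at the rack's +y end, rad, clockwise seen from above is positive; starts between 0 and 0.35, tight against its stop at 1.25.
- screw0_top (a point): Centre of the top of screw0's head, turning with it; x and y square to the head's sides. Head 22 mm square, 14 mm high, with a 16 mm square lead-in 6 mm high on top, standing on a 36 mm flange 4 mm high; top is 44 mm above the table. A flat pointer on the flange shows the turn.
- screw1 (a joint): Turn of the captive screw at the rack's -y end, rad, clockwise seen from above is positive; starts between 0 and 0.35, tight against its stop at 1.25.
- screw1_top (a point): Centre of the top of screw1's head, turning with it; x and y square to the head's sides. Head 22 mm square, 14 mm high, with a 16 mm square lead-in 6 mm high on top, standing on a 36 mm flange 4 mm high; top is 44 mm above the table. A flat pointer on the flange shows the turn.
- key: Socket key, 250 g, standing upright: dark steel foot 54 mm square and 28 mm high, with a square socket 26 mm wide and 22 mm deep in its underside, sides parallel to x and y; steel stem; wooden crossbar 70 (x) x 16 (y) mm from z 52 to 82 mm, the top. Origin: centre of its underside.
- keypad: Round black pad 90 mm across, flat on the table, the key's place. Origin at its centre. Fixed, place varies.
- brush: Bystander: paint brush lying near the front of the table. To be left alone.
- glue: Bystander: white glue bottle, 110 mm tall, diameter 44. To be left alone.
- jar: Bystander: glass jar, 80 mm tall, diameter 64. To be left alone.
- cup: Bystander: small white bowl, 50 mm tall, diameter 72. To be left alone.
- chip: Bystander: flat piece of rock about 60 x 45 x 30 mm. To be left alone.
- chip2: Bystander: flat piece of rock about 50 x 50 x 28 mm. To be left alone.

How it is judged:
By the outcome, as a careful person would: the job done as asked, in the order asked, and still so for the second after the job is handed in, with the robot touching nothing.
Of slab0, slab1, slab2 only 2 to 3 are there at a start; the rules pass over those that are not, and their reading is None.
At some moment in a run one of key may be knocked a few centimetres aside while the robot is not near it.
It also fails if it takes over 210 s, if anything falls off the work surface, if the arm or the gripper's body presses on something with over 40 N, if the wrist force passes 120 N, or if a joint passes its speed limit or range.

## Robot

A 6-joint arm with a two-finger parallel gripper is mounted at the origin on the work surface. World frame = base frame: x ahead of the robot, y to its left, z up, the work surface at z = 0. Lengths are in m, angles in rad, forces in N, time in s.
With the tool pointing down it reaches from about 0.35 to 0.775 m from the base axis. Payload 5.5 kg.
Tool frame: the origin (TCP) lies on the mounting face of the last link; the fingertips stand 173 mm ahead of it and the grasp point (between the pads) lies 155 mm ahead of it; z points along the fingers, y is the direction in which the jaws open and shut (so a half turn about z gives the same grasp; the last joint's range is limited). The gripper opens to 85 mm and grips with 20 to 120 N. Pads are 22 mm wide; open, the fingers measure 114 mm over their backs; the gripper's body (76 mm by 85 mm) begins 54 mm behind the grasp point. The pads swing forward as they close: fully open they stand 13 mm farther back than shut.
Start: joints at [-1.477, 0.313, 0.046, 1.304, 0, 1.431], TCP at [0.133, -0.559, 0.405] pointing down, gripper open.
Joint ranges: [-2.76, 2.76], [-0.86, 1.69], [-1.03, 1.26], [-2.2, 2.34], [-1.47, 1.5], [-3.14, 3.14]. Speed limits (rad/s): [2.57, 2.57, 3.14, 3.14, 3.14, 3.14].

## Interface

Orientations are given as a unit quaternion [w, x, y, z].
In Python, from workcell import * gives the robot as it stands. The module is installed in compiled form; this text tells all that it offers.
- The arm moves only by the shell command python3 -m crank 'ROWS' [FORCE]. ROWS is JSON, a list of rows, each a list of 7 numbers: the shift along the tool's x, y, z in mm, then the turn, a rotation vector about the tool's x, y, z in degrees, then the opening, from 0 (shut) to 1 (fully open). A call has exactly 8 rows; each row shifts and turns the commanded pose from where the row before left it, along the tool's axes as they then stand; what a row does not reach is not made up. A row lasts 1/8 s, in which the tool goes at most 62.5 mm and 10.7 degrees, less where a joint would pass 70% of its speed; a pose out of reach is approached as far as the arm can. A call with a gripper value outside its range is refused whole. The fingers move at their own pace and stop on an object; FORCE is the grip in N (left out, the last holds). Time passes only in rows, so rows that do not move let the fingers close, or fill a call up. It gives the time, the measured TCP pose, the force and the opening at its end, in the units of the state.
- get_state(): the state, without advancing time (a new reading comes with each control period).
- read_camera(name): name is "scene" or "top" or "wrist"; returns the picture (400x640x3 uint8, blue, green, red); there is no depth.
- calibration(name): a dict with "fx", "fy", "cx", "cy" (pixels), "extrinsics" (4x4, takes a point from world to camera coordinates). Camera axes: x right, y down, z forward; pixel columns grow to the right and rows downward; lengths in m; the calibration is good to about 2 mm. A picture is of the moment at which its call begins: read the wrist's pose just before it. calibration takes no time and is no camera call; for the wrist camera it gives the pose at the moment of the call.
- hand_in(): hands the job in, once; it reports no verdict.
The state is a dict: "clock": time; "joint_pos": joint angles; "qvel": joint speeds; "tau": joint torques, N m; "tcp_pos": TCP position; "orientation": TCP orientation; "wrist_force": force on the tool from outside, world axes, zero at the start; "ft_torque": the same for the moment, N m; "finger_gap": finger opening in m.
Only numpy, scipy, OpenCV 4.12 (cv2) and the standard library are available. Lean on these libraries where they do the work, as an engineer would, in place of code of your own. Each camera call takes 0.05 s, during which the arm holds its last target.

## Working session

There is one attempt and no reset: what is moved stays moved. The work goes in short steps, Python scripts to look and compute and a shell command to move; the robot and the scene stay as the last step left them, time stands still between calls to the robot, and variables do not carry over. Pictures are saved under pics/ and viewed, and the job is handed in when it is done.

```bash
mkdir -p pics; ls; python3 - <<'E'
from workcell import *
import cv2
print(get_state())
for n in ("scene","top","wrist"):
    im=read_camera(n); cv2.imwrite(f"pics/{n}0.png",im)
    c=calibration(n); print(n,c)
E
```

```text
pics
{'clock': 0.0, 'joint_pos': array([-1.47660106e+00,  3.13986510e-01,  4.49784804e-02,  1.30361768e+00,
       -1.17459721e-05,  1.43121231e+00]), 'qvel': array([-4.73509954e-04, -2.60016616e-03, -5.78467689e-04,  7.04553055e-05,
        2.43600037e-04,  1.37036603e-03]), 'tau': array([-2.37613443e-03, -4.80624712e+01,  2.98537266e+01,  1.94753014e-02,
       -5.88799708e-05,  7.10987791e-06]), 'tcp_pos': array([ 0.13318063, -0.55915309,  0.4038163 ]), 'orientation': array([-9.14588768e-04,  9.93175765e-01,  1.16623599e-01,  1.48850888e-05]), 'wrist_force': array([ 0.65354221, -0.16529287, -0.772508  ]), 'ft_torque': array([ 0.00198045, -0.01892545, -0.01685969]), 'finger_gap': 0.08531858407979317}
scene {'fx': 460.30300162074457, 'fy': 460.30300162074457, 'cx': 320.04133894527564, 'cy': 197.29339312131194, 'extrinsics': array([[ 0.08762885,  0.99607654, -0.01235792, -0.04035299],
       [ 0.8624448 , -0.08206924, -0.49945331, -0.45193934],
       [-0.49850793,  0.03310849, -0.86625266,  1.44735336],
       [ 0.        ,  0.        ,  0.        ,  1.        ]])}
top {'fx': 493.040706830329, 'fy': 493.040706830329, 'cx': 317.7873230201264, 'cy': 212.2966249002303, 'extrinsics': array([[-0.00853005, -0.9998808 , -0.01286935,  0.01087051],
       [-0.99871042,  0.00916278, -0.04993535,  0.58223068],
       [ 0.05004731,  0.0124268 , -0.99866954,  1.20229647],
       [ 0.        ,  0.        ,  0.        ,  1.        ]])}
wrist {'fx': 318.76359931513036, 'fy': 318.76359931513036, 'cx': 321.17291634351295, 'cy': 199.87974910505307, 'extrinsics': array([[ 0.23235093, -0.97262938, -0.00226715, -0.57367285],
       [-0.93649339, -0.22434669,  0.26953423, -0.03384044],
       [-0.26266554, -0.06050336, -0.96298814,  0.37870941],
       [ 0.        ,  0.        ,  0.        ,  1.        ]])}
```

View pics/top0.png

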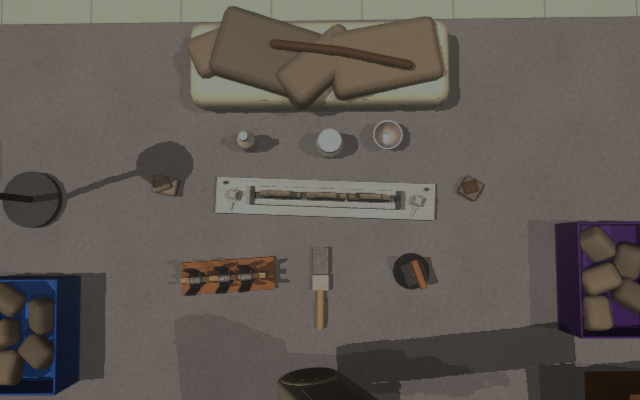

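View pics/scene0.png

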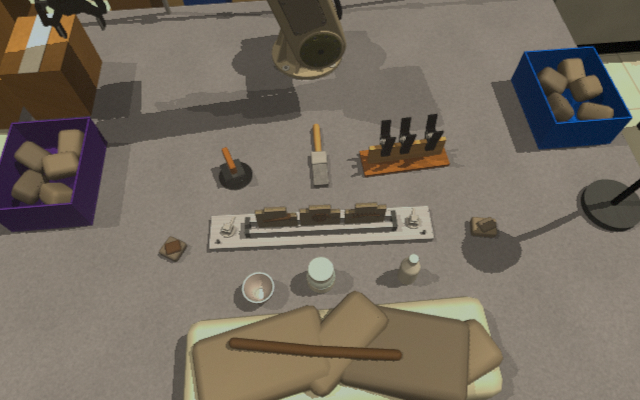

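View pics/wrist0.png

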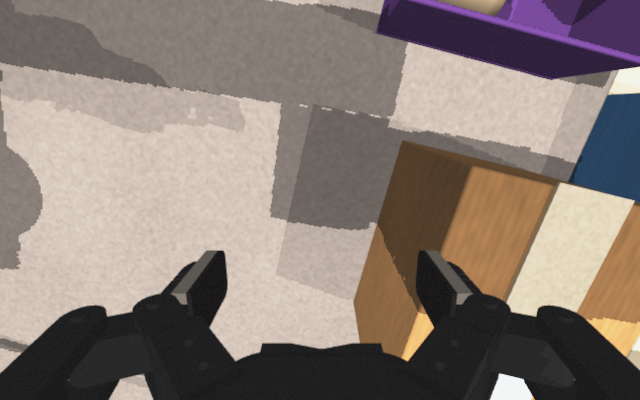

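```bash
cat > h.py <<'E'
from workcell import *
import cv2, numpy as np
np.set_printoptions(precision=4,suppress=True)
def cray(c,u,v):
    E=c["extrinsics"];R=E[:3,:3];t=E[:3,3]
    o=-R.T@t; d=R.T@np.array([(u-c["cx"])/c["fx"],(v-c["cy"])/c["fy"],1.]); return o,d
def at_z(c,u,v,z):
    o,d=cray(c,u,v); s=(z-o[2])/d[2]; return o+s*d
def proj(c,p):
    E=c["extrinsics"];q=E[:3,:3]@np.asarray(p)+E[:3,3]
    return np.array([c["fx"]*q[0]/q[2]+c["cx"],c["fy"]*q[1]/q[2]+c["cy"]])
def crop(im,x0,y0,x1,y1,f,name):
    o=cv2.resize(im[y0:y1,x0:x1],None,fx=f,fy=f,interpolation=cv2.INTER_CUBIC)
    cv2.imwrite("pics/"+name+".png",o)
def tri(c1,p1,c2,p2):
    o1,d1=cray(c1,*p1);o2,d2=cray(c2,*p2)
    A=np.stack([d1,-d2],1);s=np.linalg.lstsq(A,o2-o1,rcond=None)[0]
    a=o1+s[0]*d1;b=o2+s[1]*d2
    return (a+b)/2,np.linalg.norm(a-b)
E
python3 - <<'E'
from h import *
t=cv2.imread("pics/top0.png");s=cv2.imread("pics/scene0.png")
crop(t,205,165,445,230,3.3,"t_rack"); crop(t,170,240,290,310,6,"t_rail"); crop(t,380,240,440,300,9,"t_key")
crop(s,200,190,440,255,3.3,"s_rack"); crop(s,345,105,465,185,6,"s_rail"); crop(s,205,140,265,200,9,"s_key")
E
```

```text
(no output)
```

View pics/t_rack.png

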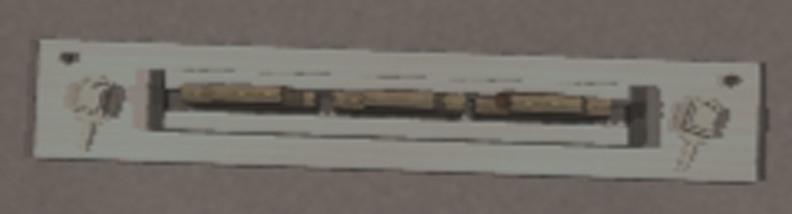

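View pics/t_rail.png

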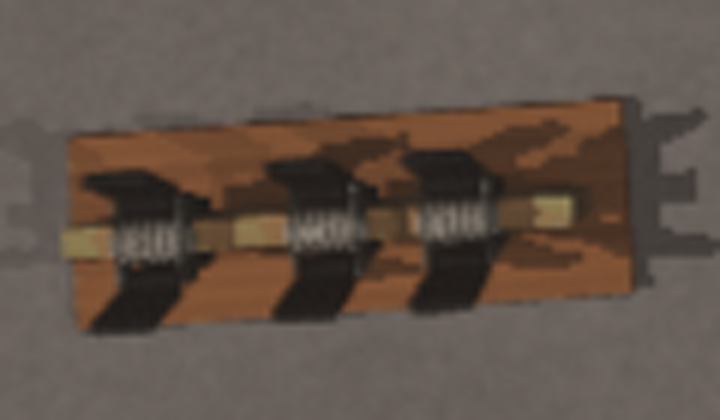

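View pics/t_key.png

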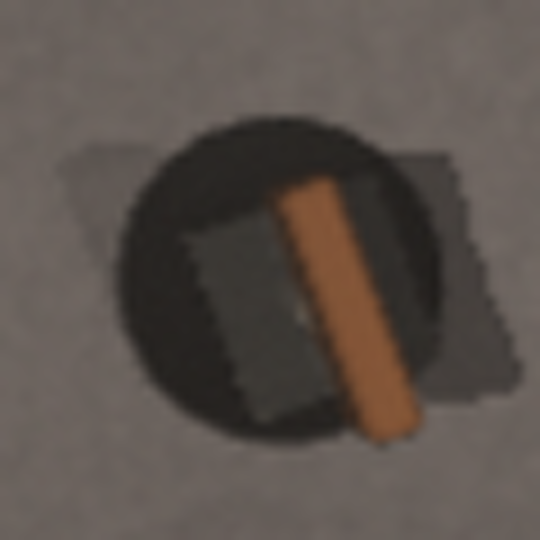

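View pics/s_rack.png

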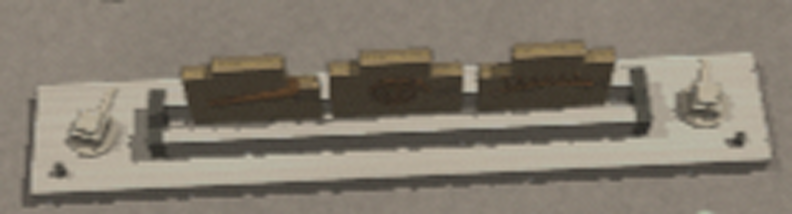

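View pics/s_rail.png

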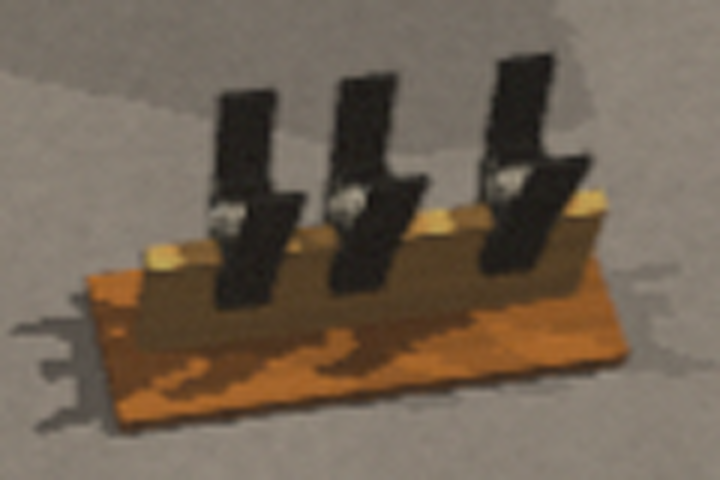

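View pics/s_key.png

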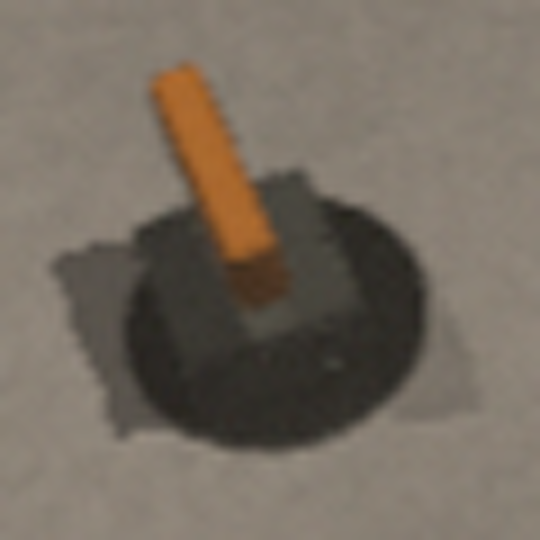

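```bash
python3 - <<'E'
from h import *
T=calibration("top");S=calibration("scene")
def ct(x,y,o,f): return (o[0]+(x+.5)/f-.5,o[1]+(y+.5)/f-.5)
tr=lambda x,y:ct(x,y,(205,165),3.3); sr=lambda x,y:ct(x,y,(200,190),3.3)
cs=[at_z(T,*tr(*p),.02)[:2] for p in [(40,40),(764,62),(757,182),(35,157)]]
print("rack",cs,np.mean(cs,0))
d=(cs[0]-cs[1]+cs[3]-cs[2]);yaw=np.arctan2(-d[0],d[1]);print("yaw deg",np.degrees(yaw),[np.linalg.norm(cs[i]-cs[(i+1)%4]) for i in range(4)])
for a,b in [((182,93),(281,96)),((333,100),(433,103)),((497,102),(582,108))]:
    A=at_z(T,*tr(*a),.12);B=at_z(T,*tr(*b),.12);print("slab",(A+B)/2,np.linalg.norm(A-B))
for a,b in [((515,50),(584,46)),((360,57),(432,54)),((212,65),(284,60))]:
    A=at_z(S,*sr(*a),.12);B=at_z(S,*sr(*b),.12);print("slabS",(A+B)/2,np.linalg.norm(A-B))
tl=lambda x,y:ct(x,y,(170,240),6); sl=lambda x,y:ct(x,y,(345,105),6)
for a,b in [((146,241),(508,185)),((322,229),(348,203)),((455,222),(228,217))]:
    print("pin",tri(T,tl(*a),S,sl(*b)), at_z(T,*tl(*a),.1),at_z(S,*sl(*b),.1))
cs=[at_z(T,*tl(*p),.012)[:2] for p in [(68,135),(622,98),(633,293),(80,330)]]
print("rail",cs,np.mean(cs,0)); d=(cs[0]-cs[1]+cs[3]-cs[2]);print(np.degrees(np.arctan2(-d[0],d[1])))
tk=lambda x,y:ct(x,y,(380,240),9); sk=lambda x,y:ct(x,y,(205,140),9)
print("keytop",[at_z(T,*tk(*p),.085) for p in [(306,190),(393,432)]],"S",[at_z(S,*sk(*p),.085) for p in [(175,75),(252,255)]])
print("pad",at_z(T,*tk(280,280),.003),at_z(S,*sk(275,325),.003))
E
```

```text
rack [array([0.6723, 0.2547]), array([ 0.6503, -0.2858]), array([ 0.561 , -0.2788]), array([0.5845, 0.2583])] [ 0.617  -0.0129]
yaw deg -2.4136184433207015 [np.float64(0.5409374307715624), np.float64(0.08959817242123372), np.float64(0.53759042521103), np.float64(0.08782218401729426)]
slab [0.6209 0.1012 0.12  ] 0.06795632559753753
slab [ 0.6151 -0.0025  0.12  ] 0.06845269413577977
slab [ 0.6117 -0.1094  0.12  ] 0.058135681626694476
slabS [0.6203 0.0918 0.12  ] 0.04729171132124911
slabS [ 0.6162 -0.0131  0.12  ] 0.049139822433653516
slabS [ 0.6121 -0.1139  0.12  ] 0.04904383429739788
pin (array([0.4254, 0.2855, 0.0965]), np.float64(0.009050447606543211)) [0.4262 0.2892 0.1   ] [0.4283 0.2795 0.1   ]
pin (array([0.4296, 0.2171, 0.0983]), np.float64(0.010265872836695548)) [0.4302 0.222  0.1   ] [0.4311 0.2114 0.1   ]
pin (array([0.432 , 0.1662, 0.0981]), np.float64(0.01048461633256676)) [0.4325 0.1712 0.1   ] [0.4334 0.1605 0.1   ]
rail [array([0.4624, 0.3449]), array([0.4758, 0.1165]), array([0.3961, 0.1123]), array([0.3827, 0.3395])] [0.4292 0.2283]
3.3658511022283233
keytop [array([ 0.465 , -0.2153,  0.085 ]), array([ 0.4031, -0.2363,  0.085 ])] S [array([ 0.4058, -0.2379,  0.085 ]), array([ 0.4688, -0.2158,  0.085 ])]
pad [ 0.4364 -0.2224  0.003 ] [ 0.4381 -0.2238  0.003 ]
```

```bash
cat >> h.py <<'E'
from scipy.spatial.transform import Rotation as Ro
def pose():
    s=get_state(); q=s["orientation"]; return s["tcp_pos"],Ro.from_quat([q[1],q[2],q[3],q[0]])
def plan(p,yang,R=None):
    "target TCP pos, tool-y angle deg, tool vertical. prints rotation then shift in tool frame after rotation"
    p0,R0=pose()
    a=np.radians(yang);y=np.array([np.cos(a),np.sin(a),0]);z=np.array([0,0,-1.]);x=np.cross(y,z)
    Rt=Ro.from_matrix(np.stack([x,y,z],1))
    rv=np.degrees((R0.inv()*Rt).as_rotvec())
    d=np.asarray(p)-p0
    print("rot(tool) deg",rv,"| shift after rot mm",Rt.inv().apply(d)*1000,"| shift before rot",R0.inv().apply(d)*1000)
E
python3 - <<'E'
from h import *
p,R=pose();c=calibration("wrist");E=c["extrinsics"];o=-E[:3,:3].T@E[:3,3]
print(R.inv().apply(o-p)*1000, R.inv().apply(E[2,:3]))
plan([.43,-.1,.40],3.4)
E
python3 -m crank '[[0,0,0,0,0,-10,1],[0,0,0,0,0,-10,1],[0,0,0,0,0,-10,1],[0,0,0,0,0,-10,1],[0,0,0,0,0,-10,1],[0,0,0,0,0,-10,1],[0,0,0,0,0,-10,1],[0,0,0,0,0,-10,1]]' 40
python3 - <<'E'
from h import *
plan([.43,-.1,.40],3.4)
plan([.43,.15,.40],3.4)
E
```

```text
[69.8762 -0.3396 31.4991] [-0.2698 -0.0006  0.9629]
rot(tool) deg [ -0.0592  -0.0678 -80.0037] | shift after rot mm [440.8034 323.5286   3.9962] | shift before rot [ 395.1324 -377.9462    4.6246]
clock: 1.15
tcp_pos: [0.1332, -0.5593, 0.4043]
orientation: [-0.0, 0.684, 0.73, 0.0]
wrist_force: [0.8, 0.7, -0.2]
finger_gap: 0.0851
rot(tool) deg [-0.001  -0.0435  0.326 ] | shift after rot mm [440.8635 323.5213   4.3361] | shift before rot [439.0122 326.0246   4.6643]
rot(tool) deg [-0.001  -0.0435  0.326 ] | shift after rot mm [690.4235 338.3479   4.3361] | shift before rot [688.4837 342.2709   4.8532]
```

```bash

python3 -m crank '[[50,40,0,0,0,0,1],[55,41,0,0,0,0,1],[55,41,0,0,0,0,1],[55,41,0,0,0,0,1],[55,41,0,0,0,0,1],[55,41,0,0,0,0,1],[55,41,0,0,0,0,1],[55,41,0,0,0,0,1]]'
python3 -m crank '[[50,0,0,0,0,0,1],[50,0,0,0,0,0,1],[50,0,0,0,0,0,1],[50,0,0,0,0,0,1],[50,0,0,0,0,0,1],[50,0,0,0,0,0,1],[20,0,0,0,0,0,1],[0,0,0,0,0,0,1]]'
python3 - <<'E'
from h import *
plan([.43,.22,.40],3.4)
cv2.imwrite("pics/w1.png",read_camera("wrist"))
E
```

```text
clock: 2.15
tcp_pos: [0.4102, -0.1408, 0.4048]
orientation: [0.0, 0.686, 0.728, -0.0]
wrist_force: [1.0, -0.8, -0.3]
finger_gap: 0.0855
clock: 3.15
tcp_pos: [0.3902, 0.1779, 0.4044]
orientation: [-0.0, 0.685, 0.729, -0.0]
wrist_force: [-0.2, -0.6, 0.3]
finger_gap: 0.0856
rot(tool) deg [-0.0314  0.016   0.1806] | shift after rot mm [39.6742 42.237   4.3921] | shift before rot [39.5421 42.3642  4.3578]
```

View pics/w1.png

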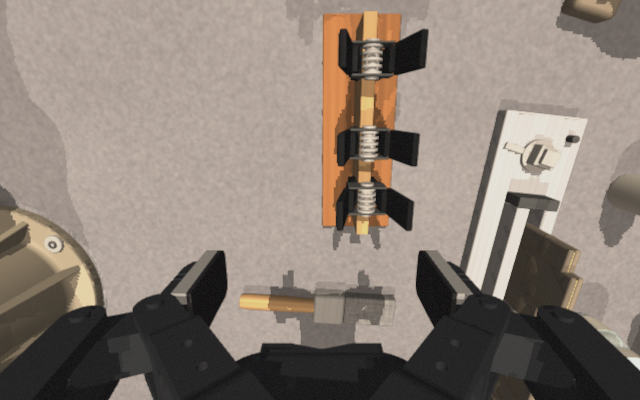

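```bash
python3 - <<'E'
from h import *
c=calibration("wrist");im=cv2.imread("pics/w1.png")
crop(im,310,0,440,250,4*.6,"w1c")
for p in [(371,60),(369,145),(366,197)]: print(at_z(c,*p,.1))
cs=[at_z(c,*p,.012)[:2] for p in [(323,14),(401,14),(388,228),(323,226)]];print(np.array(cs))
E
```

```text
[0.4243 0.287  0.1   ]
[0.4295 0.2205 0.1   ]
[0.4316 0.1749 0.1   ]
[[0.3833 0.34  ]
 [0.462  0.3449]
 [0.476  0.1151]
 [0.3977 0.1128]]
```

View pics/w1c.png

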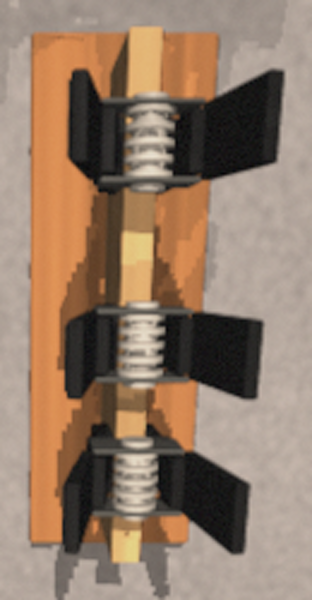

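```bash

python3 - <<'E'
from h import *
plan([.4317,.1742,.287],3.4)
E
```

```text
rot(tool) deg [-0.0324  0.0296  0.0997] | shift after rot mm [ -5.3492  41.1251 117.4137] | shift before rot [ -5.3601  41.1823 117.3932]
```

```bash

python3 -m crank '[[-3,20,0,0,0,0,1],[-2.4,21,0,0,0,0.1,1],[0,0,20,0,0,0,1],[0,0,20,0,0,0,1],[0,0,10,0,0,0,1],[0,0,0,0,0,0,1],[0,0,0,0,0,0,1],[0,0,0,0,0,0,1]]'
python3 - <<'E'
from h import *
plan([.4317,.1742,.287],3.4)
cv2.imwrite("pics/w2.png",read_camera("wrist"))
c=calibration("wrist")
for z in (.1,.15): print(proj(c,[.4317,.1742,z]))
E
```

```text
clock: 4.2
tcp_pos: [0.4322, 0.1738, 0.3555]
orientation: [0.0, 0.687, 0.727, 0.001]
wrist_force: [-0.6, -0.9, -0.6]
finger_gap: 0.085
rot(tool) deg [ 0.0871 -0.0066 -0.1091] | shift after rot mm [ 0.4756 -0.4498 68.4505] | shift before rot [ 0.4667 -0.5547 68.4498]
[318.1839 207.8218]
[317.5042 232.9198]
```

View pics/w2.png

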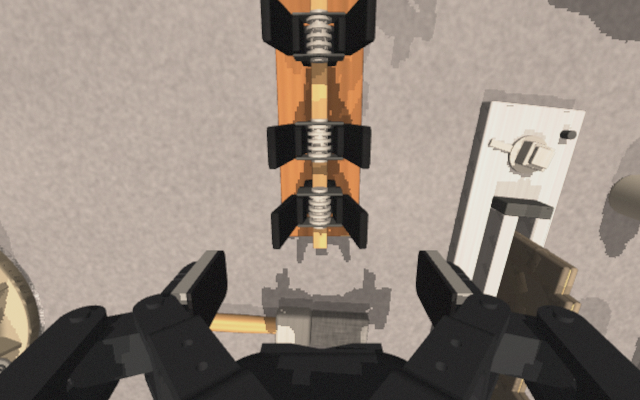

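```bash

python3 -m crank '[[0.4,-0.4,20,0,0,0,1],[0,0,20,0,0,0,1],[0,0,20,0,0,0,1],[0,0,8.5,0,0,0,1],[0,0,0,0,0,0,0.8],[0,0,0,0,0,0,0.6],[0,0,0,0,0,0,0.4],[0,0,0,0,0,0,0.4]]' 30
python3 - <<'E'
from h import *
plan([.4317,.1742,.287],3.4)
cv2.imwrite("pics/w3.png",read_camera("wrist"))
E
```

```text
clock: 5.25
tcp_pos: [0.4316, 0.1742, 0.2866]
orientation: [0.0, 0.686, 0.727, 0.0]
wrist_force: [-0.3, 0.4, -0.9]
finger_gap: 0.0387
rot(tool) deg [ 0.0477 -0.0017 -0.1014] | shift after rot mm [ 0.0235  0.128  -0.4205] | shift before rot [ 0.0237  0.1283 -0.4204]
```

View pics/w3.png

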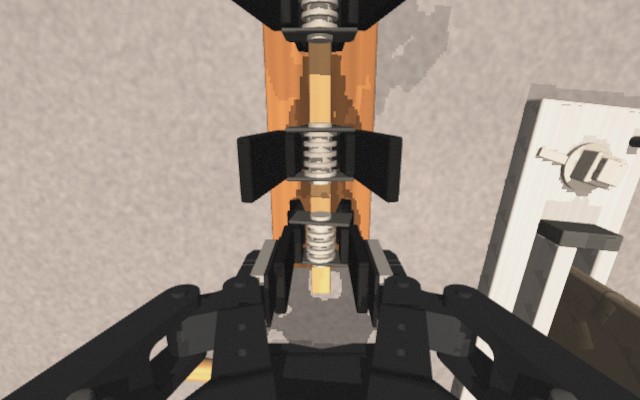

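```bash

python3 -m crank '[[0,0,-20,0,0,0,0.3],[0,0,-40,0,0,0,0.3],[0,0,-50,0,0,0,0.3],[0,0,0,0,0,0,0.3],[-35,15,0,0,0,2,0.3],[-40,20,0,0,0,2,0.3],[-40,20,0,0,0,1.9,0.3],[-40,20,0,0,0,0,0.3]]' 30
python3 -m crank '[[-40,20,0,0,0,0,0.3],[-40,20,0,0,0,0,0.3],[-35,20,0,0,0,0,0.3],[-20,5,0,0,0,0,0.3],[0,0,0,0,0,0,0.3],[0,0,0,0,0,0,0.3],[0,0,0,0,0,0,0.3],[0,0,0,0,0,0,0.3]]' 30
python3 - <<'E'
from h import *
plan([.612,-.112,.39],-2.4)
cv2.imwrite("pics/w4.png",read_camera("wrist"))
E
```

```text
clock: 6.3
tcp_pos: [0.5072, 0.0182, 0.395]
orientation: [-0.001, 0.723, 0.691, -0.0]
wrist_force: [0.2, -0.5, -0.3]
finger_gap: 0.0389
clock: 7.3
tcp_pos: [0.5656, -0.1175, 0.3965]
orientation: [0.0, 0.723, 0.691, 0.0]
wrist_force: [-1.2, 0.2, -0.4]
finger_gap: 0.0391
rot(tool) deg [ 0.0231  0.0068 -0.1312] | shift after rot mm [ 7.4072 46.1653  6.5079] | shift before rot [ 7.5136 46.1456  6.5256]
```

View pics/w4.png

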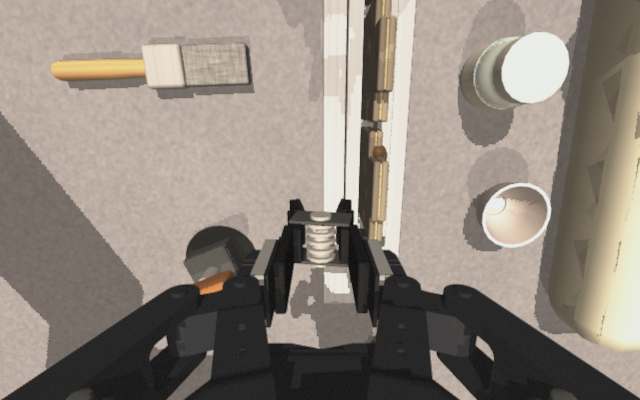

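```bash
python3 - <<'E'
from h import *
im=cv2.imread("pics/w4.png")
crop(im,335,0,425,260,2.3*1,"w4c");crop(im,340,100,420,255,3.8,"w4d")
E
```

```text
(no output)
```

View pics/w4d.png

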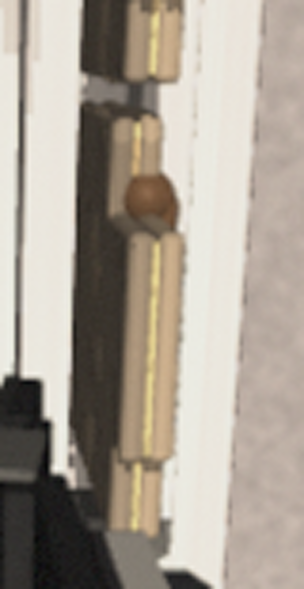

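View pics/w4c.png

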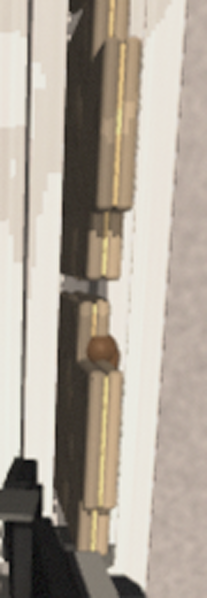

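```bash
python3 - <<'E'
from h import *
c=calibration("wrist")
f=lambda x,y,o,s:(o[0]+(x+.5)/s-.5,o[1]+(y+.5)/s-.5)
for a,b,o,s in [((156,235),(147,462),(340,100),3.8),((123,38),(113,210),(335,0),2.3)]:
    A=at_z(c,*f(*a,o,s),.12);B=at_z(c,*f(*b,o,s),.12);m=(A+B)/2;d=A-B
    print(m,np.linalg.norm(d),"yaw",np.degrees(np.arctan2(-d[0],d[1])))
    plan([m[0],m[1],.37],-2.4)
E
```

```text
[ 0.6136 -0.1127  0.12  ] 0.04878959976762629 yaw -1.8839798408249608
rot(tool) deg [ 0.0196  0.0095 -0.1393] | shift after rot mm [ 6.9394 47.7099 26.4756] | shift before rot [ 7.0598 47.6838 26.4908]
[ 0.6176 -0.0124  0.12  ] 0.04872031490871502 yaw -2.983828067318766
rot(tool) deg [ 0.0196  0.0095 -0.1393] | shift after rot mm [107.2394  47.5439  26.4756] | shift before rot [107.359   47.274   26.4741]
```

```bash

python3 -m crank '[[3,23,0,0,0,0,0.3],[4,24.6,0,0,0,0,0.3],[0,0,13,0,0,0,0.3],[0,0,13,0,0,0,0.3],[0,0,0,0,0,0,0.3],[0,0,0,0,0,0,0.3],[0,0,0,0,0,0,0.3],[0,0,0,0,0,0,0.3]]'
python3 - <<'E'
from h import *
plan([.6136,-.1127,.332],-2.4)
cv2.imwrite("pics/w5.png",read_camera("wrist"))
im=read_camera("scene");crop(im,200,130,450,250,3.2,"s5")
im=read_camera("top");crop(im,250,165,450,245,4,"t5")
E
```

```text
clock: 8.35
tcp_pos: [0.6136, -0.1137, 0.3708]
orientation: [0.0, 0.723, 0.691, 0.0]
wrist_force: [0.6, 0.5, -0.1]
finger_gap: 0.0388
rot(tool) deg [ 0.0508  0.0208 -0.2168] | shift after rot mm [ 0.9977 -0.0473 38.7615] | shift before rot [ 1.0115 -0.0854 38.7611]
```

View pics/w5.png

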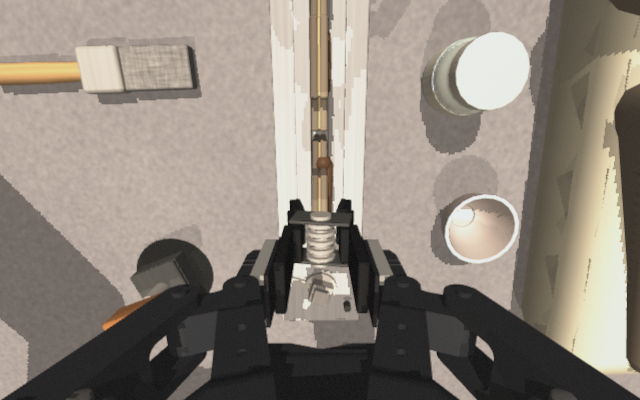

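View pics/s5.png

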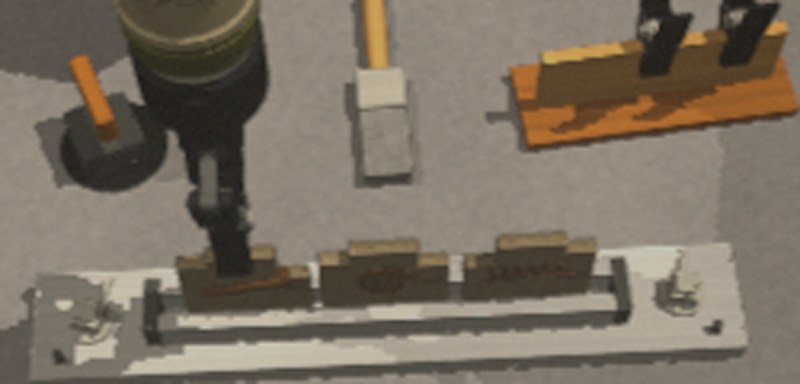

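```bash

python3 -m crank '[[1,0,10,0,0,0,0.3],[0,0,10,0,0,0,0.3],[0,0,10,0,0,0,0.3],[0,0,8.5,0,0,0,0.3],[0,0,0,0,0,0,0.3],[0,0,0,0,0,0,0.55],[0,0,0,0,0,0,0.65],[0,0,0,0,0,0,0.75]]'
python3 -m crank '[[0,0,0,0,0,0,1],[0,0,0,0,0,0,1],[0,0,0,0,0,0,1],[0,0,-20,0,0,0,1],[0,0,-30,0,0,0,1],[0,0,-30,0,0,0,1],[0,0,0,0,0,0,1],[0,0,0,0,0,0,1]]'
python3 - <<'E'
from h import *
plan([.4295,.2205,.40],3.4)
cv2.imwrite("pics/w6.png",read_camera("wrist"))
im=read_camera("scene");crop(im,200,130,450,250,3.2,"s6")
E
```

```text
clock: 9.5
tcp_pos: [0.6138, -0.1126, 0.3322]
orientation: [0.0, 0.723, 0.691, 0.0]
wrist_force: [-0.1, -0.1, 0.3]
finger_gap: 0.064
clock: 10.5
tcp_pos: [0.6136, -0.1125, 0.411]
orientation: [-0.0, 0.723, 0.691, -0.0]
wrist_force: [-0.3, 0.0, -0.2]
finger_gap: 0.0854
rot(tool) deg [-0.0351 -0.0071 -6.0041] | shift after rot mm [ 343.3771 -164.0024   10.984 ] | shift before rot [ 324.3379 -199.013    11.1368]
```

View pics/w6.png

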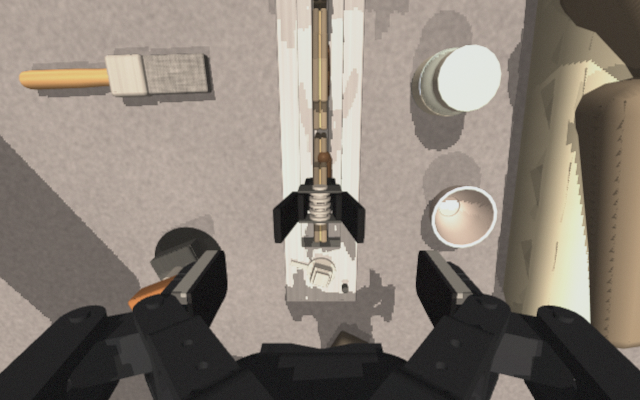

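View pics/s6.png

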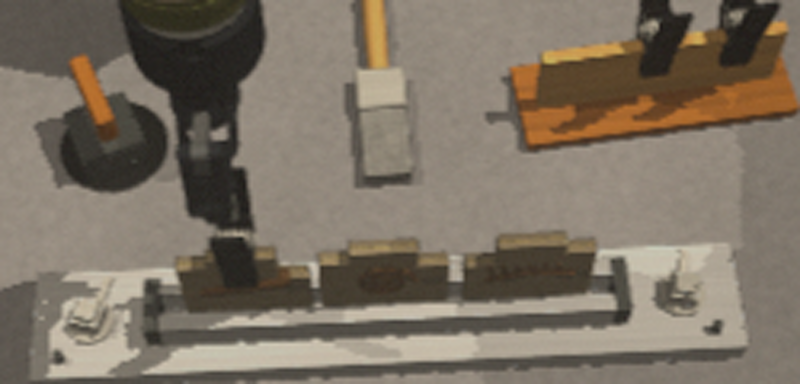

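```bash

python3 -m crank '[[0,0,0,0,0,-6,1],[48,-23,0,0,0,0,1],[50,-24,0,0,0,0,1],[50,-24,0,0,0,0,1],[50,-24,0,0,0,0,1],[50,-24,0,0,0,0,1],[50,-24,0,0,0,0,1],[45,-21,0,0,0,0,1]]'
python3 -m crank '[[0,0,10,0,0,0,1],[0,0,20,0,0,0,1],[0,0,20,0,0,0,1],[0,0,0,0,0,0,1],[0,0,0,0,0,0,1],[0,0,0,0,0,0,1],[0,0,0,0,0,0,1],[0,0,0,0,0,0,1]]'
python3 - <<'E'
from h import *
plan([.4295,.2205,.287],3.4)
cv2.imwrite("pics/w7.png",read_camera("wrist"))
print(proj(calibration("wrist"),[.4295,.2205,.1]))
E
```

```text
clock: 11.6
tcp_pos: [0.4281, 0.2215, 0.4107]
orientation: [-0.0, 0.686, 0.728, -0.001]
wrist_force: [-0.0, 0.6, -0.8]
finger_gap: 0.0851
clock: 12.6
tcp_pos: [0.4298, 0.2201, 0.362]
orientation: [0.0, 0.686, 0.728, 0.0]
wrist_force: [-0.0, 0.0, 0.1]
finger_gap: 0.0854
rot(tool) deg [ 0.0398 -0.0044 -0.0046] | shift after rot mm [ 0.4078 -0.2373 75.018 ] | shift before rot [ 0.402  -0.2894 75.0179]
[318.7753 205.2772]
```

View pics/w7.png

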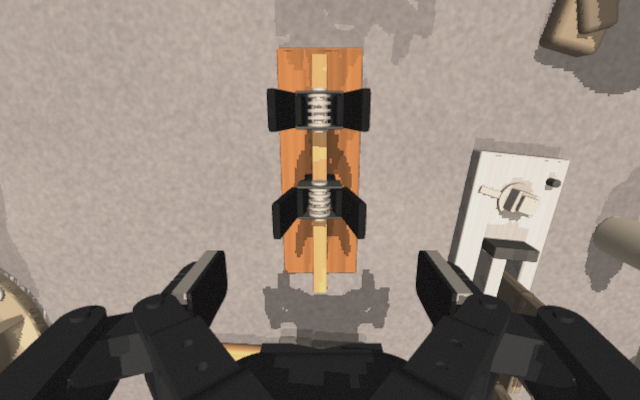

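```bash

python3 -m crank '[[2.4,-0.2,20,0,0,0,1],[0,0,25,0,0,0,1],[0,0,20,0,0,0,1],[0,0,10,0,0,0,1],[0,0,0,0,0,0,0.8],[0,0,0,0,0,0,0.6],[0,0,0,0,0,0,0.4],[0,0,0,0,0,0,0.3]]' 30
python3 -m crank '[[0,0,-20,0,0,0,0.3],[0,0,-40,0,0,0,0.3],[0,0,-50,0,0,0,0.3],[0,0,0,0,0,3,0.3],[0,0,0,0,0,2.8,0.3],[0,0,0,0,0,0,0.3],[0,0,0,0,0,0,0.3],[0,0,0,0,0,0,0.3]]' 30
python3 - <<'E'
from h import *
plan([.6176,-.0124,.397],-2.4)
cv2.imwrite("pics/w8.png",read_camera("wrist"))
E
```

```text
clock: 13.65
tcp_pos: [0.4295, 0.2225, 0.2871]
orientation: [0.0, 0.686, 0.728, 0.0]
wrist_force: [-0.2, 0.2, -0.4]
finger_gap: 0.0391
clock: 14.65
tcp_pos: [0.4293, 0.2225, 0.3965]
orientation: [-0.0, 0.722, 0.692, -0.0]
wrist_force: [-0.3, -0.4, -0.8]
finger_gap: 0.039
rot(tool) deg [-0.016   0.0127  0.0206] | shift after rot mm [-226.7846  197.9841   -0.4962] | shift before rot [-226.8559  197.9023   -0.5013]
```

View pics/w8.png

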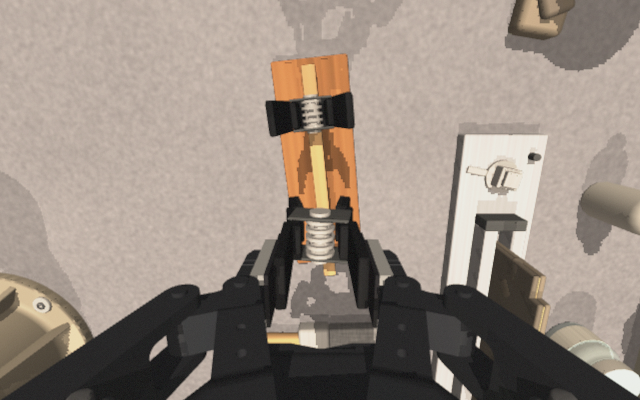

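```bash

python3 -m crank '[[-34.8,30,0,0,0,0,0.3],[-38,33,0,0,0,0,0.3],[-38,33,0,0,0,0,0.3],[-38,33,0,0,0,0,0.3],[-38,33,0,0,0,0,0.3],[-30,26,0,0,0,0,0.3],[-10,10,0,0,0,0,0.3],[0,0,0,0,0,0,0.3]]' 30
python3 -m crank '[[0,0,10,0,0,0,0.3],[0,0,15,0,0,0,0.3],[0,0,0,0,0,0,0.3],[0,0,0,0,0,0,0.3],[0,0,0,0,0,0,0.3],[0,0,0,0,0,0,0.3],[0,0,0,0,0,0,0.3],[0,0,0,0,0,0,0.3]]' 30
python3 - <<'E'
from h import *
plan([.6176,-.0124,.332],-2.4)
im=read_camera("wrist");cv2.imwrite("pics/w9.png",im)
im=read_camera("scene");crop(im,200,130,450,250,3.2,"s9")
E
```

```text
clock: 15.7
tcp_pos: [0.6178, -0.0128, 0.3961]
orientation: [-0.001, 0.722, 0.692, -0.0]
wrist_force: [-0.7, -0.3, -1.5]
finger_gap: 0.039
clock: 16.7
tcp_pos: [0.6176, -0.0125, 0.3718]
orientation: [0.0, 0.722, 0.692, 0.0]
wrist_force: [-0.0, -0.1, -0.7]
finger_gap: 0.0393
rot(tool) deg [ 0.0082  0.0066 -0.0109] | shift after rot mm [ 0.0966 -0.0521 39.7661] | shift before rot [ 0.1011 -0.0579 39.7661]
```

View pics/w9.png

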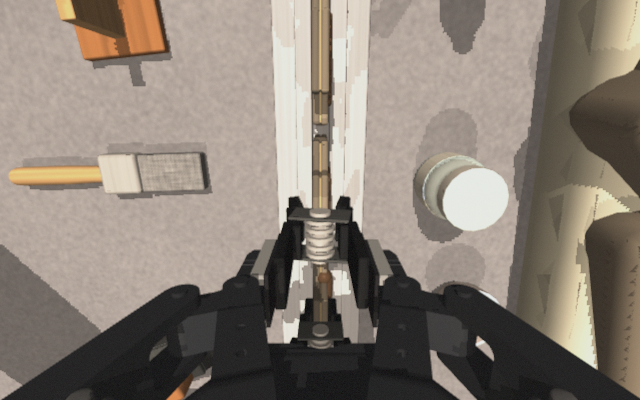

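View pics/s9.png

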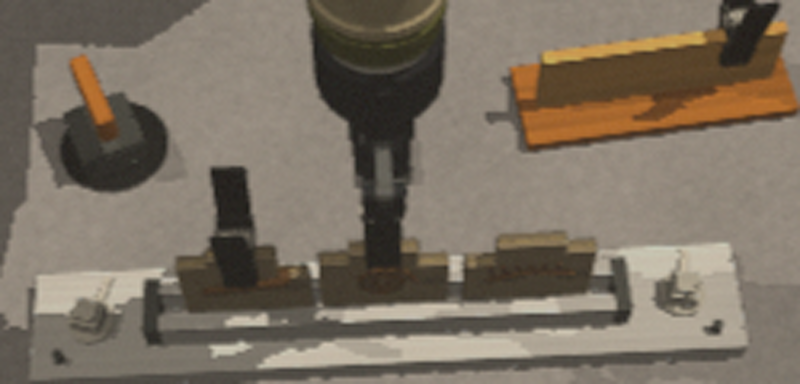

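```bash

python3 -m crank '[[0,0,10,0,0,0,0.3],[0,0,10,0,0,0,0.3],[0,0,10,0,0,0,0.3],[0,0,9.5,0,0,0,0.3],[0,0,0,0,0,0,0.3],[0,0,0,0,0,0,0.55],[0,0,0,0,0,0,0.65],[0,0,0,0,0,0,0.75]]'
python3 -m crank '[[0,0,0,0,0,0,1],[0,0,0,0,0,0,1],[0,0,0,0,0,0,1],[0,0,-20,0,0,0,1],[0,0,-30,0,0,0,1],[0,0,-30,0,0,0,1],[0,0,0,0,0,0,1],[0,0,0,0,0,0,1]]'
python3 - <<'E'
from h import *
plan([.4243,.2885,.41],3.4)
im=read_camera("wrist");cv2.imwrite("pics/w10.png",im);crop(im,280,0,360,250,2.4*1,"w10c")
E
```

```text
clock: 17.8
tcp_pos: [0.6178, -0.0124, 0.3327]
orientation: [0.0, 0.722, 0.692, 0.0]
wrist_force: [-0.1, 0.5, -0.0]
finger_gap: 0.0637
clock: 18.8
tcp_pos: [0.6175, -0.0124, 0.4115]
orientation: [-0.0, 0.722, 0.692, -0.0]
wrist_force: [0.4, -0.8, -0.7]
finger_gap: 0.0857
rot(tool) deg [-0.0334 -0.0005 -5.8042] | shift after rot mm [ 311.8179 -175.029     1.5006] | shift before rot [ 292.5188 -205.6646    1.6143]
```

View pics/w10.png

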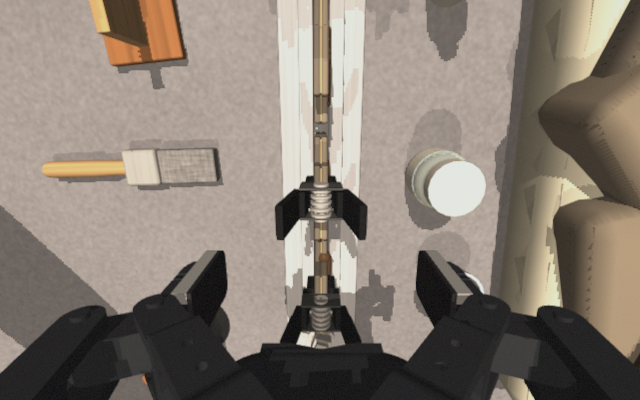

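View pics/w10c.png

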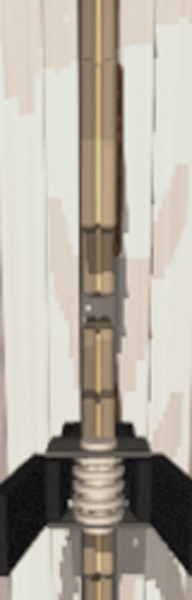

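```bash
python3 - <<'E'
from h import *
c=calibration("wrist")
f=lambda x,y:(280+(x+.5)/2.4-.5,(y+.5)/2.4-.5)
for p,z in [((98,485),.145),((98,398),.12),((98,578),.12),((97,228),.12),((97,62),.12)]: print(at_z(c,*f(*p),z))
E
python3 -m crank '[[0,0,0,0,0,-5.8,1],[45,-25,0,0,0,0,1],[45,-25,0,0,0,0,1],[45,-25,0,0,0,0,1],[45,-25,0,0,0,0,1],[45,-25,0,0,0,0,1],[45,-25,0,0,0,0,1],[41.8,-25,0,0,0,0,1]]'
python3 -m crank '[[0,0,10,0,0,0,1],[0,0,20,0,0,0,1],[0,0,20,0,0,0,1],[0,0,0,0,0,0,1],[0,0,0,0,0,0,1],[0,0,0,0,0,0,1],[0,0,0,0,0,0,1],[0,0,0,0,0,0,1]]'
python3 - <<'E'
from h import *
plan([.4243,.2885,.287],3.4)
cv2.imwrite("pics/w11.png",read_camera("wrist"))
print(proj(calibration("wrist"),[.4243,.2885,.1]))
E
```

```text
[ 0.6179 -0.0103  0.145 ]
[0.6188 0.0135 0.12  ]
[ 0.616  -0.0527  0.12  ]
[0.6208 0.0687 0.12  ]
[0.6228 0.1169 0.12  ]
clock: 19.85
tcp_pos: [0.423, 0.2896, 0.4108]
orientation: [-0.0, 0.686, 0.728, -0.001]
wrist_force: [0.3, -0.9, 1.1]
finger_gap: 0.0855
clock: 20.85
tcp_pos: [0.4246, 0.2885, 0.3625]
orientation: [0.0, 0.686, 0.728, 0.0]
wrist_force: [0.2, -0.0, -0.2]
finger_gap: 0.0858
rot(tool) deg [ 0.0401 -0.0103 -0.0023] | shift after rot mm [ 0.0266 -0.2511 75.5403] | shift before rot [ 0.013  -0.3039 75.5401]
[318.7487 205.5811]
```

View pics/w11.png

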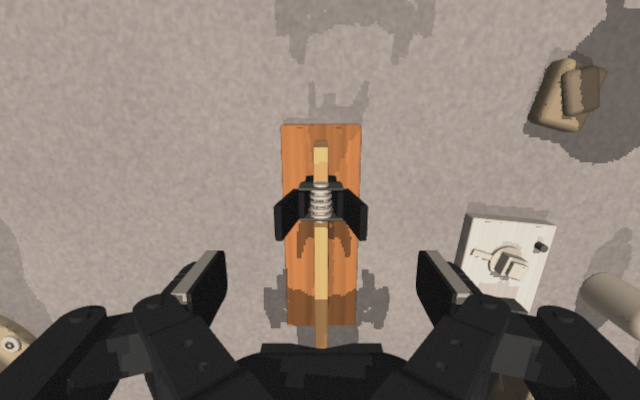

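```bash

python3 -m crank '[[3,0.8,20,0,0,0,1],[0,0,25,0,0,0,1],[0,0,20,0,0,0,1],[0,0,10.5,0,0,0,1],[0,0,0,0,0,0,0.8],[0,0,0,0,0,0,0.6],[0,0,0,0,0,0,0.4],[0,0,0,0,0,0,0.3]]' 30
python3 -m crank '[[0,0,-20,0,0,0,0.3],[0,0,-40,0,0,0,0.3],[0,0,-50,0,0,0,0.3],[0,0,0,0,0,3,0.3],[0,0,0,0,0,2.8,0.3],[0,0,0,0,0,0,0.3],[0,0,0,0,0,0,0.3],[0,0,0,0,0,0,0.3]]' 30
python3 - <<'E'
from h import *
plan([.6215,.0933,.397],-2.4)
cv2.imwrite("pics/w12.png",read_camera("wrist"))
E
```

```text
clock: 21.9
tcp_pos: [0.4253, 0.2916, 0.2871]
orientation: [0.0, 0.686, 0.728, 0.0]
wrist_force: [0.0, 0.6, -1.9]
finger_gap: 0.0388
clock: 22.9
tcp_pos: [0.4251, 0.2915, 0.3965]
orientation: [-0.0, 0.722, 0.692, -0.0]
wrist_force: [1.0, 1.2, -0.0]
finger_gap: 0.0389
rot(tool) deg [-0.0157  0.0157  0.0201] | shift after rot mm [-189.7796  204.565    -0.514 ] | shift before rot [-189.8514  204.4983   -0.5182]
```

View pics/w12.png

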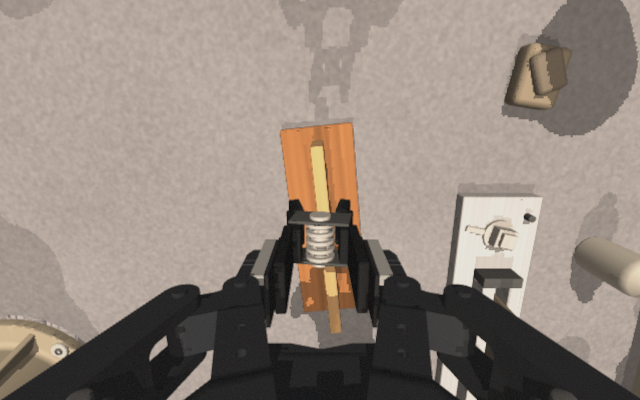

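```bash

python3 -m crank '[[-28,24,0,0,0,0,0.3],[-32,27,0,0,0,0,0.3],[-32,27,0,0,0,0,0.3],[-32,27,0,0,0,0,0.3],[-32,27,0,0,0,0,0.3],[-33.8,28,0,0,0,0,0.3],[0,0,0,0,0,0,0.3],[0,0,0,0,0,0,0.3]]' 30
python3 - <<'E'
from h import *
plan([.6215,.0933,.397],-2.4)
im=read_camera("wrist");cv2.imwrite("pics/w13.png",im); crop(im,340,90,420,255,3.6,"w13c")
E
```

```text
clock: 23.95
tcp_pos: [0.5768, 0.0951, 0.3963]
orientation: [-0.0, 0.722, 0.692, -0.0]
wrist_force: [-0.3, 0.8, -0.5]
finger_gap: 0.039
rot(tool) deg [-0.0657 -0.0094 -0.0269] | shift after rot mm [ 0.0469 44.753  -0.707 ] | shift before rot [ 0.068  44.7521 -0.7584]
```

View pics/w13c.png

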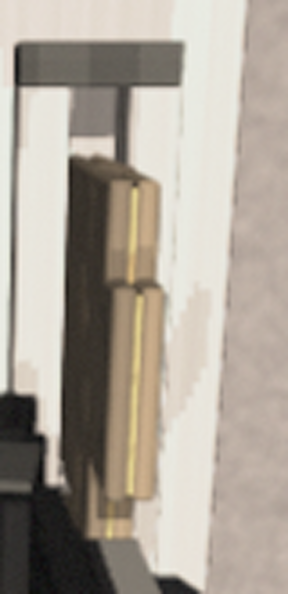

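```bash
python3 - <<'E'
from h import *
c=calibration("wrist")
f=lambda x,y:(340+(x+.5)/3.6-.5,90+(y+.5)/3.6-.5)
A=at_z(c,*f(140,288),.12);B=at_z(c,*f(131,497),.12);m=(A+B)/2;print(A,B,m,np.linalg.norm(A-B))
plan([m[0],m[1],.37],-2.4)
E
```

```text
[0.6232 0.1189 0.12  ] [0.6216 0.0709 0.12  ] [0.6224 0.0949 0.12  ] 0.04800609464694653
rot(tool) deg [-0.0531 -0.0073  0.0272] | shift after rot mm [ 1.1637 45.8779 26.4741] | shift before rot [ 1.1386 45.9029 26.4318]
```

```bash

python3 -m crank '[[1.2,20,0,0,0,0,0.3],[0,25.6,0,0,0,0,0.3],[0,0,13,0,0,0,0.3],[0,0,13,0,0,0,0.3],[0,0,0,0,0,0,0.3],[0,0,0,0,0,0,0.3],[0,0,0,0,0,0,0.3],[0,0,0,0,0,0,0.3]]'
python3 - <<'E'
from h import *
plan([.6222,.0949,.332],-2.4)
im=read_camera("wrist");cv2.imwrite("pics/w14.png",im)
E
```

```text
clock: 25.0
tcp_pos: [0.6226, 0.0944, 0.3712]
orientation: [0.0, 0.722, 0.692, 0.0]
wrist_force: [0.3, 0.2, -0.3]
finger_gap: 0.0388
rot(tool) deg [ 0.0527  0.002  -0.0105] | shift after rot mm [ 0.493  -0.4225 39.2126] | shift before rot [ 0.4943 -0.4586 39.2121]
```

View pics/w14.png

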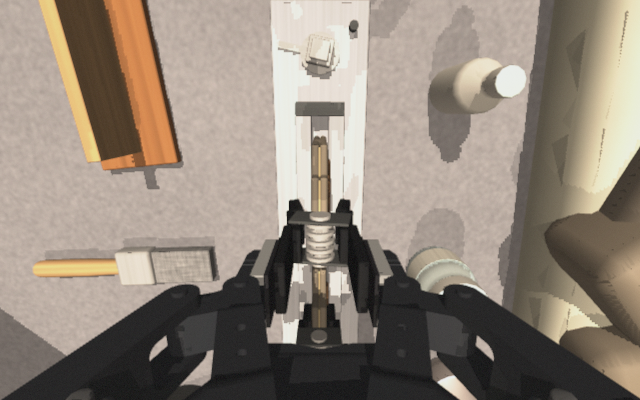

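```bash

python3 -m crank '[[0.4,-0.4,10,0,0,0,0.3],[0,0,10,0,0,0,0.3],[0,0,10,0,0,0,0.3],[0,0,9,0,0,0,0.3],[0,0,0,0,0,0,0.3],[0,0,0,0,0,0,0.55],[0,0,0,0,0,0,0.65],[0,0,0,0,0,0,0.75]]'
python3 -m crank '[[0,0,0,0,0,0,1],[0,0,0,0,0,0,1],[0,0,0,0,0,0,1],[0,0,-20,0,0,0,1],[0,0,-30,0,0,0,1],[0,0,-30,0,0,0,1],[0,0,0,0,0,0,1],[0,0,0,0,0,0,1]]'
python3 - <<'E'
from h import *
im=read_camera("wrist");cv2.imwrite("pics/w15.png",im)
im=read_camera("scene");crop(im,200,120,460,255,3,"s15")
p,R=pose();print(p)
E
```

```text
clock: 26.05
tcp_pos: [0.6223, 0.0949, 0.3322]
orientation: [0.0, 0.722, 0.692, 0.0]
wrist_force: [0.2, 0.5, -0.0]
finger_gap: 0.0639
clock: 27.05
tcp_pos: [0.6221, 0.0949, 0.411]
orientation: [-0.0, 0.722, 0.692, -0.0]
wrist_force: [0.5, -0.2, -1.0]
finger_gap: 0.0856
[0.6219 0.0948 0.4102]
```

View pics/w15.png

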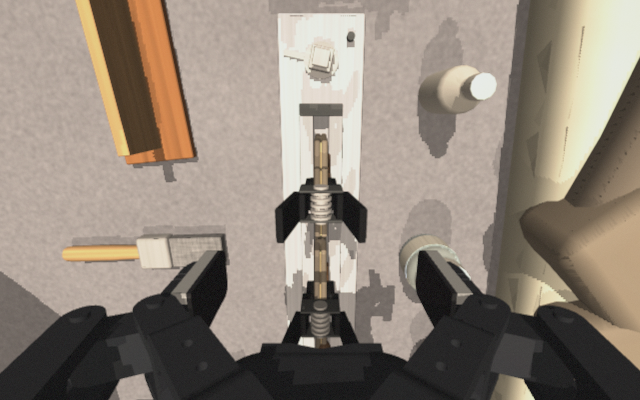

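View pics/s15.png

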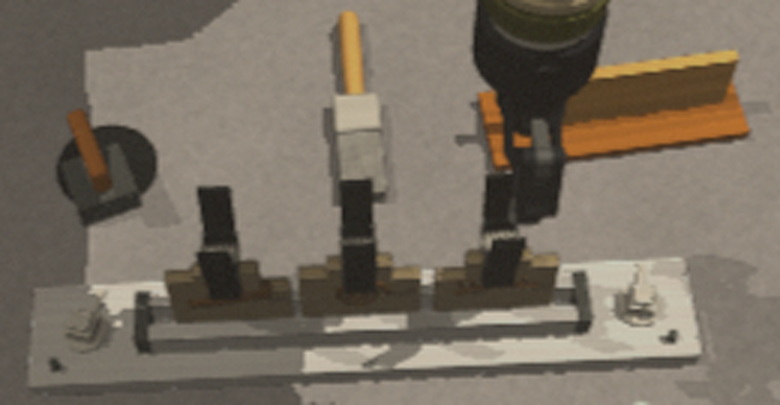

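```bash

python3 -m crank '[[20,0,0,0,0,0,1],[20,0,0,0,0,0,1],[15,0,0,0,0,0,1],[0,0,0,0,0,0,1],[0,0,0,0,0,0,1],[0,0,0,0,0,0,1],[0,0,0,0,0,0,1],[0,0,0,0,0,0,1]]'
python3 - <<'E'
from h import *
im=read_camera("wrist");cv2.imwrite("pics/w16.png",im)
crop(im,270,60,370,160,6,"w16c");c=calibration("wrist");np.save("c16.npy",c,allow_pickle=True)
E
```

```text
clock: 28.15
tcp_pos: [0.6246, 0.1494, 0.4118]
orientation: [0.0, 0.722, 0.692, 0.0]
wrist_force: [0.9, 0.5, 0.7]
finger_gap: 0.0852
```

View pics/w16c.png

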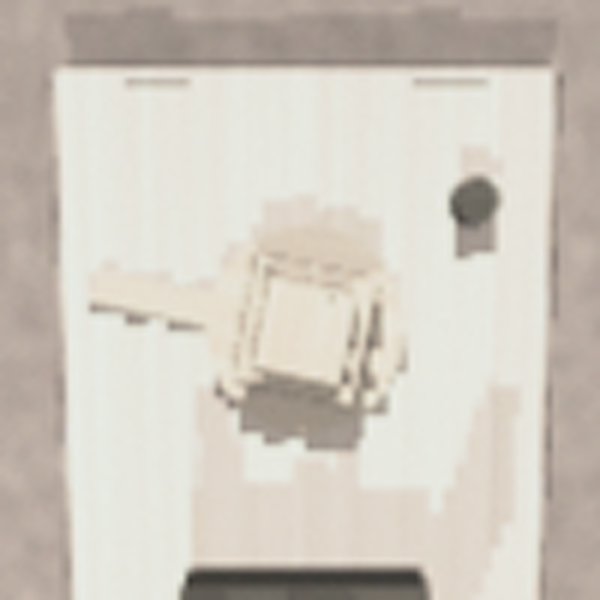

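```bash

python3 - <<'E'
from h import *
c=np.load("c16.npy",allow_pickle=True).item()
f=lambda x,y:(270+(x+.5)/6-.5,60+(y+.5)/6-.5)
print("head",at_z(c,*f(308,333),.044))
P=at_z(c,*f(95,293),.025);Q=at_z(c,*f(215,318),.025);H=at_z(c,*f(308,333),.044);print(P,Q)
for a,b in[(P,Q),(P,H)]: d=a-b;print(np.degrees(np.arctan2(d[1],-d[0])))
for a,b in [((272,280),(257,370)),((360,295),(345,390)),((272,280),(360,295)),((257,370),(345,390))]:
    d=at_z(c,*f(*a),.044)-at_z(c,*f(*b),.044);print(np.degrees(np.arctan2(d[1],d[0])),np.linalg.norm(d))
cs=[at_z(c,*f(*p),.02) for p in [(55,68),(553,68)]];print(cs)
im=read_camera("top");crop(im,375,200,455,290,6,"t16")
im=read_camera("scene");crop(im,200,130,270,210,6,"s16")
plan([.45,-.15,.41],-2.4)
E
```

```text
head [0.6284 0.2143 0.044 ]
[0.5907 0.2225 0.025 ] [0.6118 0.2173 0.025 ]
13.78612563613181
12.336854984123049
77.45799671918385 0.01498046729745057
78.67546566800208 0.015831369092187554
168.30774442688912 0.015058734760168408
165.13667901011607 0.015406093934360118
[array([0.5858, 0.2608, 0.02  ]), array([0.6732, 0.2572, 0.02  ])]
rot(tool) deg [ 0.0025  0.004  -0.0244] | shift after rot mm [-306.6491 -161.8328    1.6972] | shift before rot [-306.7179 -161.7024    1.7115]
```

View pics/t16.png

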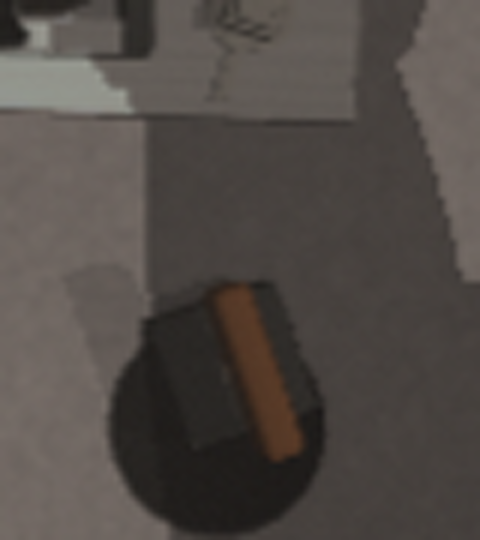

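View pics/s16.png

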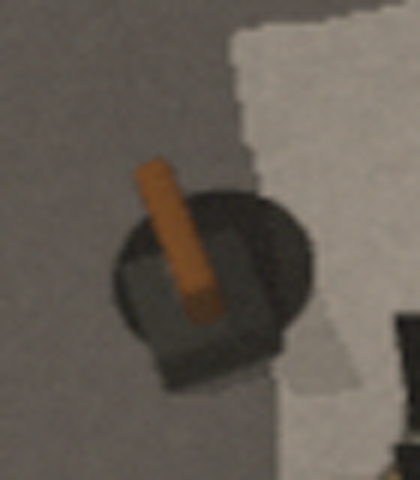

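```bash

python3 -m crank '[[-38,-20,0,0,0,0,1],[-44,-22,0,0,0,0,1],[-44,-22,0,0,0,0,1],[-44,-22,0,0,0,0,1],[-44,-22,0,0,0,0,1],[-44,-22,0,0,0,0,1],[-44,-22,0,0,0,-5,1],[0,0,0,0,0,-10,1]]'
python3 -m crank '[[0,0,0,0,0,-10,1],[0,0,0,0,0,-10,1],[0,0,0,0,0,-10,1],[0,0,0,0,0,-10,1],[0,0,0,0,0,-10,1],[0,0,0,0,0,-10,1],[0,0,0,0,0,-10,1],[0,0,0,0,0,-10,1]]'
python3 - <<'E'
from h import *
plan([.455,-.225,.38],109)
E
```

```text
clock: 29.3
tcp_pos: [0.4585, -0.1481, 0.412]
orientation: [0.0, 0.625, 0.78, -0.0]
wrist_force: [0.3, 0.0, 0.8]
finger_gap: 0.0854
clock: 30.3
tcp_pos: [0.4599, -0.1455, 0.4118]
orientation: [0.0, -0.026, 1.0, -0.0]
wrist_force: [1.1, 0.2, 0.3]
finger_gap: 0.085
rot(tool) deg [ -0.0163   0.0131 -16.0774] | shift after rot mm [ 30.5116 -73.5399  31.8312] | shift before rot [  8.9607 -79.1055  31.8485]
```

```bash

python3 -m crank '[[0,0,0,0,0,-8,1],[0,0,0,0,0,-8,1],[15,-35,15,0,0,0,1],[15,-39,17,0,0,0,1],[0,0,0,0,0,0,1],[0,0,0,0,0,0,1],[0,0,0,0,0,0,1],[0,0,0,0,0,0,1]]'
python3 - <<'E'
from h import *
im=read_camera("wrist");cv2.imwrite("pics/w17.png",im);c=calibration("wrist");np.save("c17.npy",c,allow_pickle=True)
plan([.455,-.225,.38],109)
E
```

```text
clock: 31.3
tcp_pos: [0.4553, -0.2245, 0.3803]
orientation: [0.0, -0.162, 0.987, -0.0]
wrist_force: [0.1, 0.1, -0.0]
finger_gap: 0.0854
rot(tool) deg [-0.0406  0.0279 -0.3367] | shift after rot mm [ 0.4318 -0.3195  0.1835] | shift before rot [ 0.43   -0.3219  0.1835]
```

View pics/w17.png

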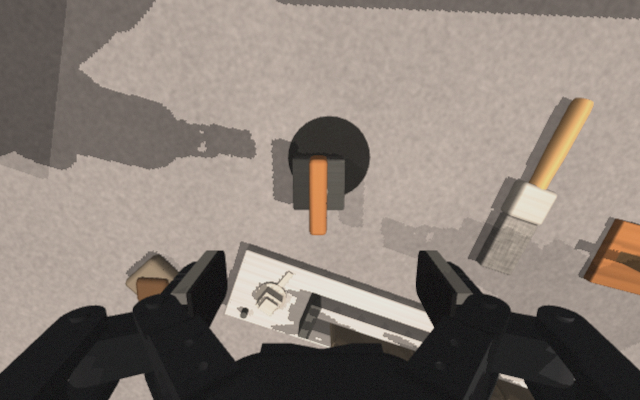

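```bash

python3 - <<'E'
from h import *
im=cv2.imread("pics/w17.png");crop(im,270,100,390,250,4,"w17c");crop(im,225,230,345,350,5,"w17s")
E
```

```text
(no output)
```

View pics/w17c.png

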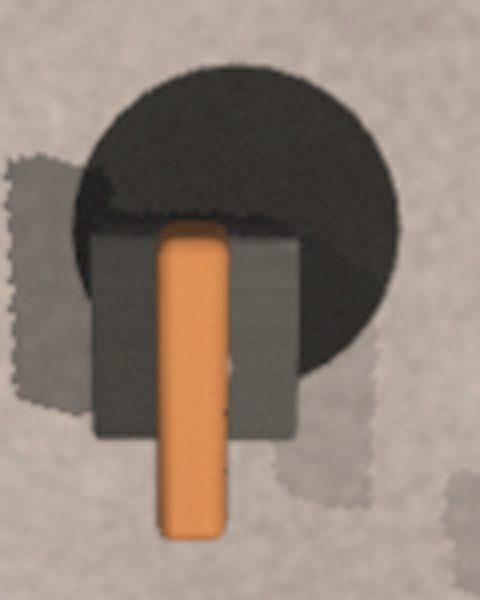

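View pics/w17s.png

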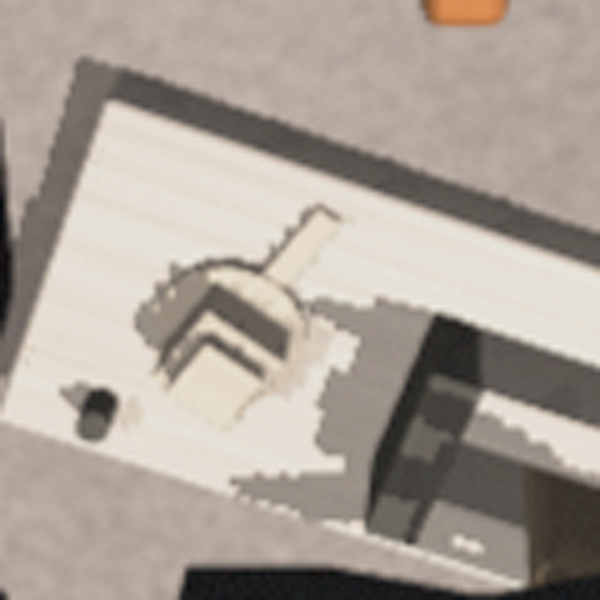

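```bash

python3 - <<'E'
from h import *
c=np.load("c17.npy",allow_pickle=True).item()
f=lambda x,y:(270+(x+.5)/4-.5,100+(y+.5)/4-.5)
for z in(.028,.032):
  q=[at_z(c,*f(*p),z) for p in [(92,236),(299,237),(298,438),(94,438)]]
  print("foot",np.mean(q,0),[np.linalg.norm(q[i]-q[(i+1)%4]) for i in range(4)],[np.degrees(np.arctan2(*(q[i+1]-q[i])[[1,0]])) for i in (0,1,2)])
for z in(.082,.086):
  a=at_z(c,*f(193,238),z);b=at_z(c,*f(192.5,540),z);print("bar",(a+b)/2,np.linalg.norm(a-b),np.degrees(np.arctan2(*(b-a)[[1,0]])))
  l=at_z(c,*f(159,389),z);r=at_z(c,*f(228,389),z);print(np.linalg.norm(l-r))
q=[at_z(c,*f(*p),.003) for p in [(75,225),(400,225),(237,63)]];print("pad",(q[0]+q[1])/2,np.linalg.norm(q[0]-q[1]),q[2]+.045*np.array([np.cos(np.radians(19)),np.sin(np.radians(19)),0]))
f=lambda x,y:(225+(x+.5)/5-.5,230+(y+.5)/5-.5)
print("screw1 head",at_z(c,*f(216,385),.044))
P=at_z(c,*f(327,213),.025);Q=at_z(c,*f(270,272),.025);d=P-Q;print(P,Q,np.degrees(np.arctan2(d[1],-d[0])))
cs=at_z(c,*f(105,100),.02);ds=at_z(c,*f(0,420),.02);print("rack corners",cs,ds)
E
```

```text
foot [ 0.4625 -0.2247  0.028 ] [np.float64(0.05217558462191169), np.float64(0.053061738326452765), np.float64(0.05371704408473615), np.float64(0.05331251656596753)] [np.float64(108.42305214229545), np.float64(19.543703419354593), np.float64(-71.30116750629672)]
foot [ 0.4616 -0.2249  0.032 ] [np.float64(0.05152469978764754), np.float64(0.05239979881956173), np.float64(0.05304692970864212), np.float64(0.052647448627377164)] [np.float64(108.42305214229545), np.float64(19.543703419354582), np.float64(-71.3011675062967)]
bar [ 0.4623 -0.225   0.082 ] 0.0678391399386329 18.447257651517997
0.014946713745727348
bar [ 0.4613 -0.2253  0.086 ] 0.06682146646448038 18.447257651517997
0.014722494008883117
pad [ 0.4342 -0.2224  0.003 ] 0.08809107957310608 [ 0.4367 -0.2218  0.003 ]
screw1 head [ 0.6067 -0.2347  0.044 ]
[ 0.5694 -0.2227  0.025 ] [ 0.5878 -0.2306  0.025 ] 23.205669631439314
rack corners [ 0.5613 -0.2777  0.02  ] [ 0.6493 -0.2799  0.02  ]
```

```bash

python3 - <<'E'
from h import *
plan([.4622,-.2249,.224],108.9)
E
```

```text
rot(tool) deg [-0.0405  0.0279 -0.2367] | shift after rot mm [ -6.4129  -2.5578 156.1835] | shift before rot [ -6.3471  -2.4209 156.1884]
```

```bash

python3 -m crank '[[-6.4,-2.5,10,0,0,0,1],[0,0,30,0,0,0,1],[0,0,35,0,0,0,1],[0,0,20,0,0,0,1],[0,0,0,0,0,0,1],[0,0,0,0,0,0,1],[0,0,0,0,0,0,1],[0,0,0,0,0,0,1]]'
python3 - <<'E'
from h import *
im=read_camera("wrist");cv2.imwrite("pics/w18.png",im)
plan([.4622,-.2249,.224],108.9)
E
```

```text
clock: 32.35
tcp_pos: [0.4623, -0.2258, 0.2856]
orientation: [0.001, -0.162, 0.987, -0.001]
wrist_force: [0.2, -0.8, -0.6]
finger_gap: 0.0854
rot(tool) deg [-0.0688  0.0486 -0.3063] | shift after rot mm [-0.2463  0.7822 61.4074] | shift before rot [-0.1899  0.8571 61.4066]
```

View pics/w18.png

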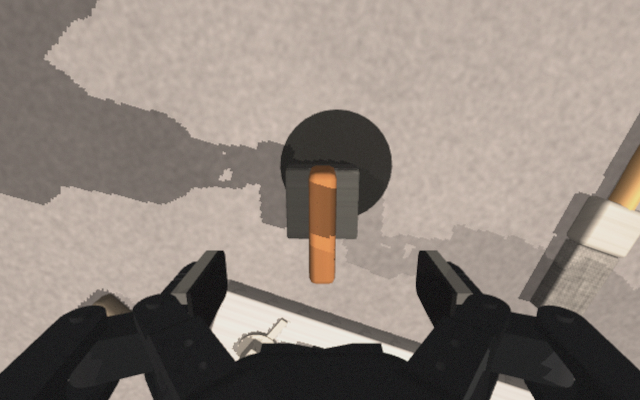

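```bash

python3 -m crank '[[0,0.6,20,0,0,0,1],[0,0,20,0,0,0,1],[0,0,15,0,0,0,1],[0,0,6,0,0,0,1],[0,0,0,0,0,0,0.5],[0,0,0,0,0,0,0],[0,0,0,0,0,0,0],[0,0,0,0,0,0,0]]' 80
python3 -m crank '[[0,0,0,0,0,0,0],[0,0,0,0,0,0,0],[0,0,-10,0,0,0,0],[0,0,-30,0,0,0,0],[0,0,-40,0,0,0,0],[0,0,-40,0,0,0,0],[0,0,0,0,0,0,0],[0,0,0,0,0,0,0]]' 80
python3 - <<'E'
from h import *
im=read_camera("wrist");cv2.imwrite("pics/w19.png",im)
im=read_camera("scene");crop(im,180,100,440,250,3,"s19")
plan([.628,.214,.344],77.2)
E
```

```text
clock: 33.4
tcp_pos: [0.4621, -0.2253, 0.2243]
orientation: [0.0, -0.162, 0.987, -0.001]
wrist_force: [-0.3, -1.1, -1.3]
finger_gap: 0.0147
clock: 34.4
tcp_pos: [0.4613, -0.2246, 0.3427]
orientation: [-0.001, -0.162, 0.987, 0.001]
wrist_force: [-0.1, -0.3, -3.2]
finger_gap: 0.015
rot(tool) deg [ 0.1322 -0.17   31.3977] | shift after rot mm [-65.5858 464.5652  -2.1745] | shift before rot [-298.0049  362.3769   -1.7491]
```

View pics/w19.png

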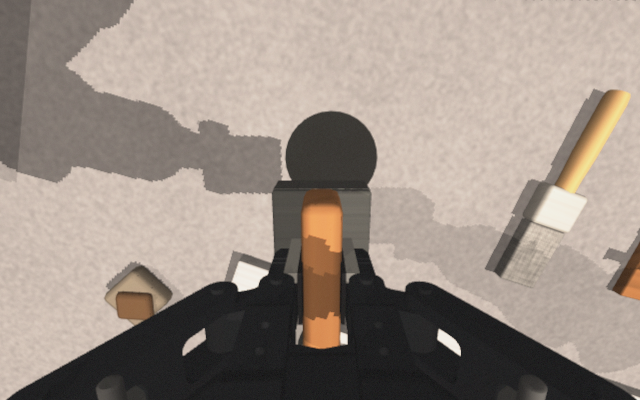

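View pics/s19.png

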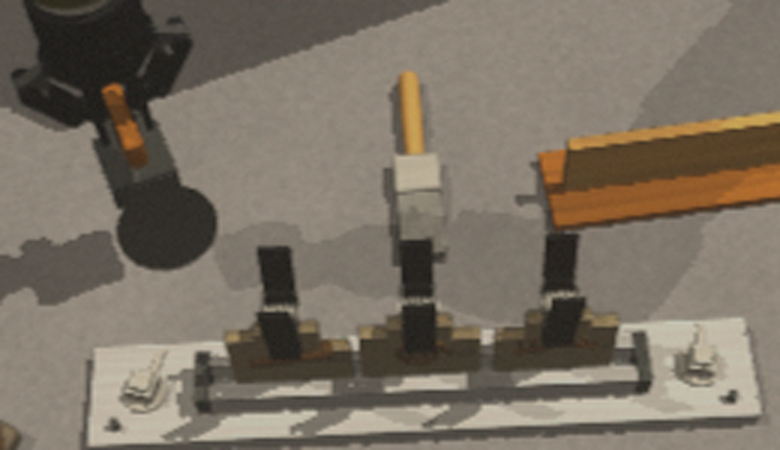

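```bash

python3 -m crank '[[0,0,0,0,0,10,0],[0,0,0,0,0,10,0],[0,0,0,0,0,10,0],[0,0,0,0,0,10,0],[0,0,0,0,0,1.5,0],[0,0,0,0,0,0,0],[0,0,0,0,0,0,0],[0,0,0,0,0,0,0]]' 80
python3 - <<'E'
from h import *
plan([.607,-.2348,.304],67.4)
E
```

```text
clock: 35.5
tcp_pos: [0.4618, -0.225, 0.3436]
orientation: [-0.0, 0.198, 0.98, -0.0]
wrist_force: [0.2, 0.4, -3.0]
finger_gap: 0.015
rot(tool) deg [-0.0034 -0.0077 -0.2566] | shift after rot mm [-137.8473   46.7375   39.5981] | shift before rot [-137.6419   47.3567   39.5767]
```

```bash

python3 -m crank '[[-25,9,0,0,0,0,0],[-35,12,0,0,0,0,0],[-35,12,0,0,0,0,0],[-30,10,0,0,0,0,0],[-12.7,4,0,0,0,0,0],[0,0,20,0,0,0,0],[0,0,0,0,0,0,0],[0,0,0,0,0,0,0]]' 80
python3 - <<'E'
from h import *
im=read_camera("wrist");cv2.imwrite("pics/w20.png",im);
im=read_camera("scene");crop(im,180,130,310,270,5,"s20")
im=read_camera("top");crop(im,370,150,470,250,5,"t20")
plan([.607,-.2348,.248],67.4)
E
```

```text
clock: 36.5
tcp_pos: [0.6069, -0.2353, 0.324]
orientation: [-0.0, 0.199, 0.98, -0.0]
wrist_force: [0.2, 0.3, -1.9]
finger_gap: 0.0149
rot(tool) deg [-0.013   0.0879 -0.3086] | shift after rot mm [ 0.2531  0.6142 76.7404] | shift before rot [ 0.3741  0.63   76.7398]
```

View pics/w20.png

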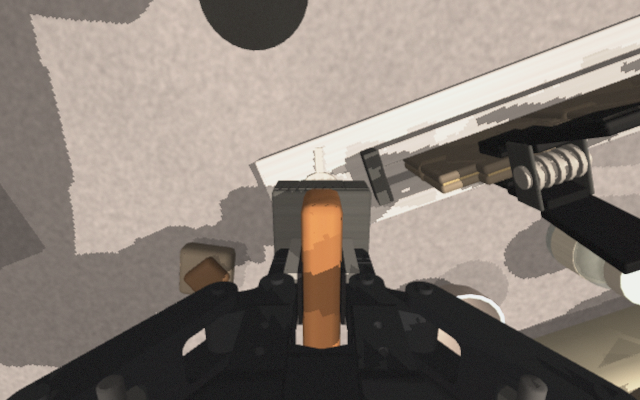

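View pics/s20.png

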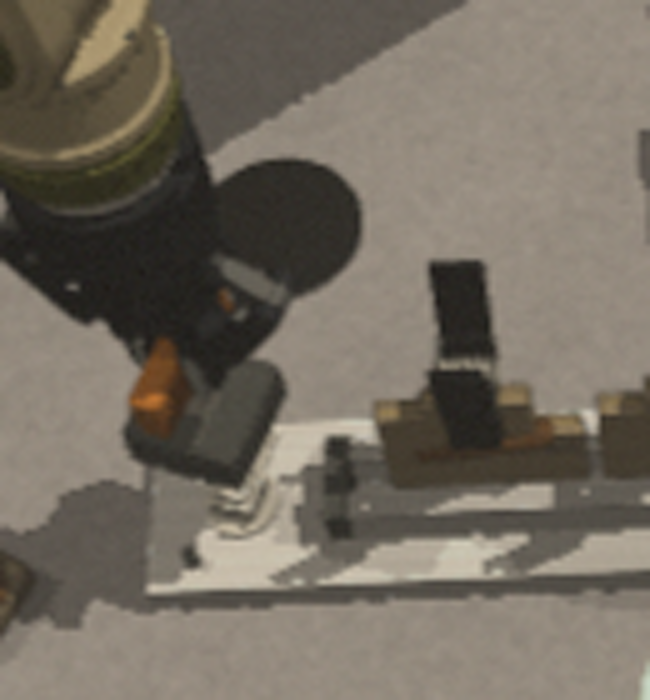

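View pics/t20.png

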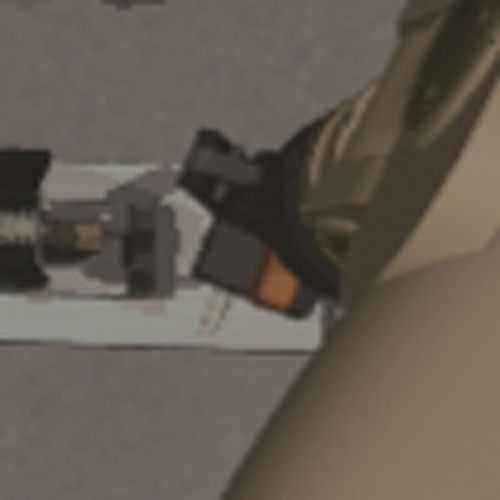

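```bash

python3 -m crank '[[0.2,0.4,15,0,0,0,0],[0,0,20,0,0,0,0],[0,0,15,0,0,0,0],[0,0,5,0,0,0,0],[0,0,4,0,0,0,0],[0,0,4,0,0,0,0],[0,0,0,0,0,0,0],[0,0,0,0,0,0,0]]' 80
python3 - <<'E'
from h import *
im=read_camera("wrist");cv2.imwrite("pics/w21.png",im);
plan([.607,-.2348,.248],67.4)
E
```

```text
clock: 37.65
tcp_pos: [0.6071, -0.2349, 0.2611]
orientation: [0.0, 0.199, 0.98, -0.0]
wrist_force: [0.5, -0.4, -1.9]
finger_gap: 0.0151
rot(tool) deg [-0.0086  0.0442 -0.3079] | shift after rot mm [ 0.1002  0.1134 13.1231] | shift before rot [ 0.1109  0.1148 13.123 ]
```

View pics/w21.png

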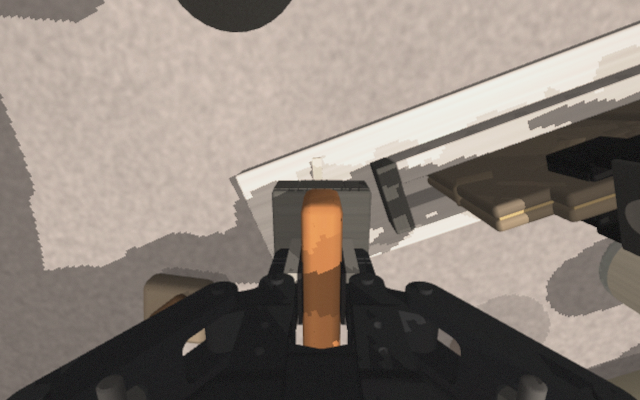

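```bash

python3 -m crank '[[0,0,3,0,0,0,0],[0,0,2,0,0,0,0],[0,0,2,0,0,0,0],[0,0,2,0,0,0,0],[0,0,2,0,0,0,0],[0,0,0,0,0,0,0],[0,0,0,0,0,0,0],[0,0,0,0,0,0,0]]' 80
python3 - <<'E'
from h import *
s=get_state();print(s["wrist_force"],s["ft_torque"])
plan([.607,-.2348,.248],67.4)
E
```

```text
clock: 38.7
tcp_pos: [0.607, -0.2349, 0.2498]
orientation: [0.0, 0.199, 0.98, -0.0]
wrist_force: [0.2, -0.4, -2.4]
finger_gap: 0.0152
[ 0.1989 -0.3864 -2.3883] [-0.0009  0.0095  0.0494]
rot(tool) deg [-0.0073  0.0118 -0.3044] | shift after rot mm [-0.0065  0.0942  1.7805] | shift before rot [-0.0056  0.0945  1.7805]
```

```bash

python3 -m crank '[[0,0,0,0,0,5,0],[0,0,0,0,0,5,0],[0,0,0,0,0,5,0],[0,0,0,0,0,5,0],[0,0,0,0,0,5,0],[0,0,0,0,0,5,0],[0,0,0,0,0,5,0],[0,0,0,0,0,5,0]]' 100
python3 - <<'E'
from h import *
s=get_state();print(s["wrist_force"],s["ft_torque"],s["joint_pos"])
plan([.607,-.2348,.248],67.4)
im=read_camera("wrist");cv2.imwrite("pics/w22.png",im);
E
```

```text
clock: 39.7
tcp_pos: [0.6071, -0.2356, 0.25]
orientation: [0.001, 0.523, 0.852, -0.001]
wrist_force: [0.5, -2.4, -4.0]
finger_gap: 0.0147
[ 0.4542 -2.4088 -4.0369] [-0.6084 -0.0365 -0.0246] [-0.493   0.5374  0.0015  1.0333 -0.0014  0.6082]
rot(tool) deg [ -0.0587   0.1096 -40.4935] | shift after rot mm [0.4219 0.6804 1.9882] | shift before rot [0.7669 0.244  1.9865]
```

View pics/w22.png

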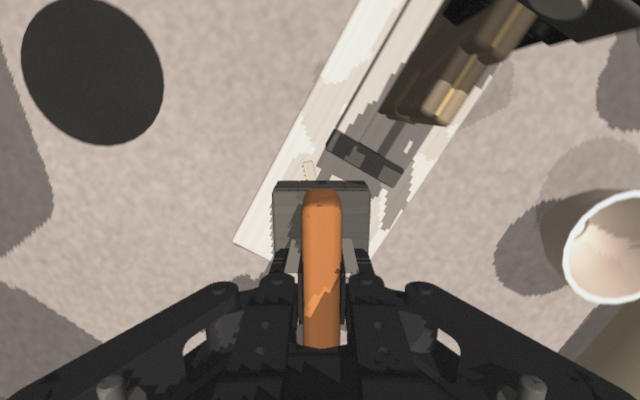

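```bash

python3 -m crank '[[0,0,0,0,0,3,0],[0,0,0,0,0,3,0],[0,0,0,0,0,3,0],[0,0,0,0,0,3,0],[0,0,0,0,0,2,0],[0,0,0,0,0,2,0],[0,0,0,0,0,2,0],[0,0,0,0,0,0,0]]' 100
python3 - <<'E'
from h import *
s=get_state();print(s["wrist_force"],s["ft_torque"],s["joint_pos"])
plan([.607,-.2348,.248],67.4)
im=read_camera("wrist");cv2.imwrite("pics/w23.png",im);
E
```

```text
clock: 40.75
tcp_pos: [0.607, -0.2353, 0.25]
orientation: [0.001, 0.649, 0.761, -0.0]
wrist_force: [0.6, -5.3, -2.0]
finger_gap: 0.0146
[ 0.606  -5.2752 -2.0461] [-1.2693 -0.0389  0.0964] [-0.4928  0.5374  0.0013  1.0337 -0.0009  0.9197]
rot(tool) deg [ -0.0253   0.0783 -58.3317] | shift after rot mm [0.236  0.4478 1.9643] | shift before rot [0.5077 0.0337 1.9636]
```

View pics/w23.png

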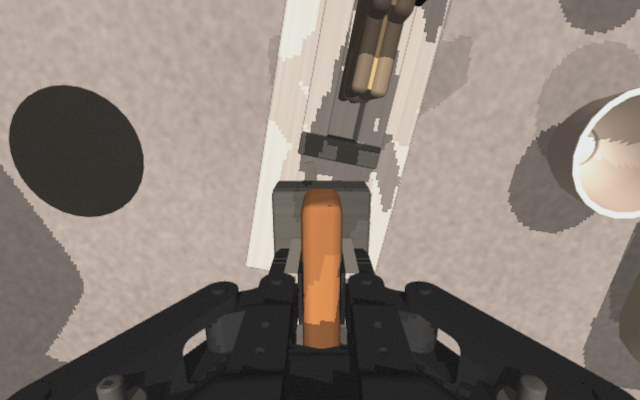

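```bash

python3 -m crank '[[0,0,0,0,0,1.5,0],[0,0,0,0,0,1.5,0],[0,0,0,0,0,1,0],[0,0,0,0,0,1,0],[0,0,0,0,0,0,0],[0,0,0,0,0,0,0],[0,0,0,0,0,0,0],[0,0,0,0,0,0,0]]' 100
python3 - <<'E'
from h import *
s=get_state();print(s["wrist_force"],s["ft_torque"],s["joint_pos"],s["tau"])
plan([.607,-.2348,.248],67.4)
im=read_camera("wrist");cv2.imwrite("pics/w24.png",im);
E
```

```text
clock: 41.8
tcp_pos: [0.607, -0.2353, 0.25]
orientation: [0.001, 0.681, 0.732, -0.0]
wrist_force: [0.9, -5.6, -2.0]
finger_gap: 0.0146
[ 0.8507 -5.5871 -2.0183] [-1.3229 -0.0724 -0.0429] [-0.4928  0.5374  0.0012  1.0336 -0.0009  1.0065] [  3.0621 -58.9729  26.9017   1.3401   1.535    0.0405]
rot(tool) deg [ -0.0223   0.0808 -63.3013] | shift after rot mm [0.2265 0.4186 1.955 ] | shift before rot [ 0.4783 -0.015   1.9543]
```

View pics/w24.png

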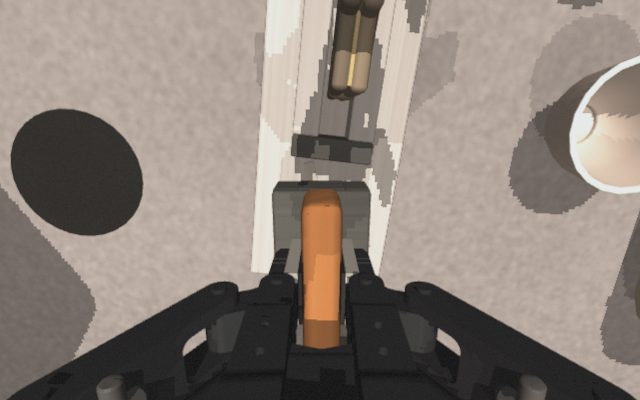

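```bash

python3 -m crank '[[0,0,0,0,0,1.5,0],[0,0,0,0,0,1.5,0],[0,0,0,0,0,1,0],[0,0,0,0,0,1,0],[0,0,0,0,0,0,0],[0,0,0,0,0,0,0],[0,0,0,0,0,0,0],[0,0,0,0,0,0,0]]' 100
python3 - <<'E'
from h import *
s=get_state();print(s["wrist_force"],s["ft_torque"],s["tau"][5])
plan([.607,-.2348,.248],67.4)
im=read_camera("wrist");cv2.imwrite("pics/w25.png",im);
im=read_camera("scene");crop(im,200,190,280,260,7,"s25")
E
```

```text
clock: 42.85
tcp_pos: [0.6071, -0.2354, 0.25]
orientation: [0.001, 0.712, 0.702, -0.0]
wrist_force: [1.8, -6.5, -1.8]
finger_gap: 0.0146
[ 1.7934 -6.4948 -1.8139] [-1.5069 -0.1098  0.5769] 0.5898157507181168
rot(tool) deg [ -0.037    0.1161 -68.2338] | shift after rot mm [0.355  0.4906 1.9526] | shift before rot [ 0.591  -0.1489  1.9514]
```

View pics/w25.png

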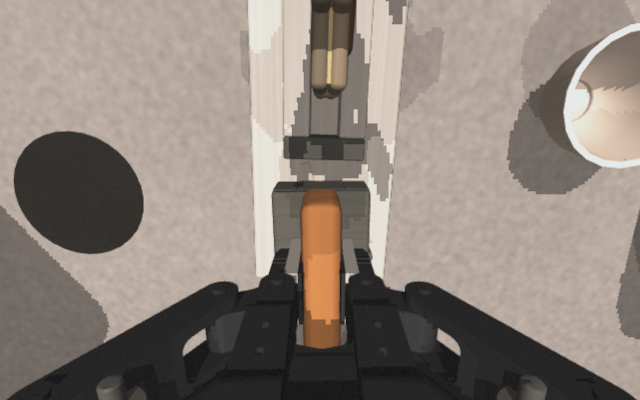

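View pics/s25.png

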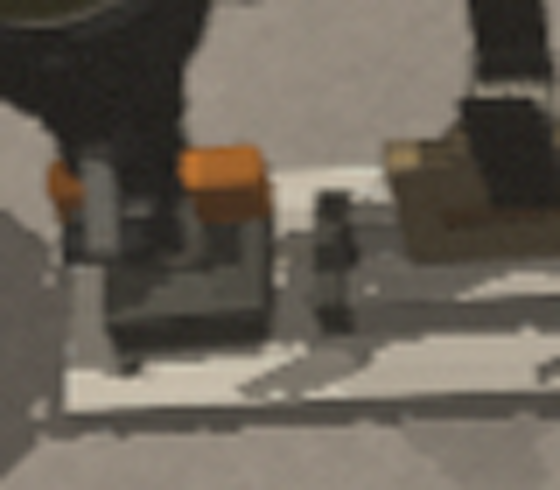

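```bash

python3 -m crank '[[0,0,0,0,0,1,0],[0,0,0,0,0,1,0],[0,0,0,0,0,1,0],[0,0,0,0,0,1,0],[0,0,0,0,0,0,0],[0,0,0,0,0,0,0],[0,0,0,0,0,0,0],[0,0,0,0,0,0,0]]' 100
python3 - <<'E'
from h import *
s=get_state();print(s["wrist_force"],s["ft_torque"],s["tau"][5])
plan([.607,-.2348,.248],67.4)
im=read_camera("wrist");cv2.imwrite("pics/w26.png",im);
E
```

```text
clock: 43.95
tcp_pos: [0.6072, -0.2353, 0.25]
orientation: [0.001, 0.736, 0.677, -0.001]
wrist_force: [0.2, -6.9, -2.5]
finger_gap: 0.0143
[ 0.2095 -6.9407 -2.4911] [-1.6576 -0.0788  1.1381] 1.1035731062293053
rot(tool) deg [ -0.0408   0.1255 -72.1639] | shift after rot mm [0.376  0.4281 1.9567] | shift before rot [ 0.5267 -0.2281  1.9555]
```

View pics/w26.png

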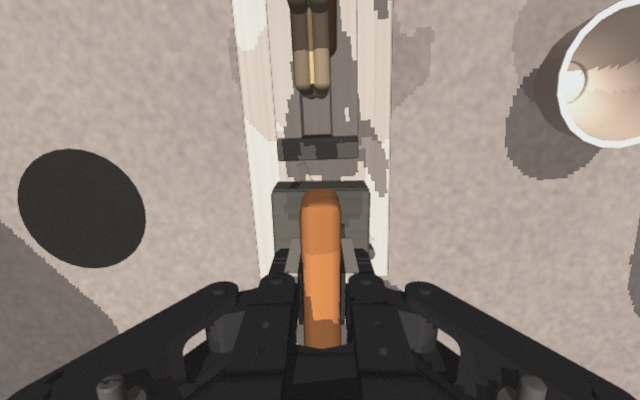

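```bash

python3 -m crank '[[0,0,0,0,0,-4,0],[0,0,0,0,0,-4,0],[0,0,0,0,0,-4,0],[0,0,0,0,0,-2,0],[0,0,0,0,0,0,0],[0,0,0,0,0,0,0],[0,0,0,0,0,0,0],[0,0,0,0,0,0,0]]' 100
python3 - <<'E'
from h import *
s=get_state();print(s["wrist_force"],s["ft_torque"],s["tau"][5])
E
python3 -m crank '[[0,0,-5,0,0,0,0],[0,0,-10,0,0,0,0],[0,0,-15,0,0,0,0],[0,0,-30,0,0,0,0],[0,0,-40,0,0,0,0],[0,0,0,0,0,0,0],[0,0,0,0,0,0,0],[0,0,0,0,0,0,0]]' 100
python3 - <<'E'
from h import *
s=get_state();print(s["wrist_force"],s["ft_torque"],s["tau"][5])
im=read_camera("wrist");cv2.imwrite("pics/w27.png",im);
plan([.607,-.2348,.35],67.4)
E
```

```text
clock: 45.0
tcp_pos: [0.6069, -0.2352, 0.2499]
orientation: [0.0, 0.649, 0.761, -0.0]
wrist_force: [-0.6, -4.8, -2.5]
finger_gap: 0.0145
[-0.6349 -4.8243 -2.5302] [-1.346  -0.0207  0.0105] 0.03374165156856179
clock: 46.0
tcp_pos: [0.6064, -0.2343, 0.3479]
orientation: [-0.002, 0.649, 0.761, -0.0]
wrist_force: [0.2, 0.8, -3.6]
finger_gap: 0.0145
[ 0.196   0.8072 -3.5676] [-0.0335 -0.0245 -0.0031] 0.0001958812299562851
rot(tool) deg [ -0.0671  -0.1862 -58.2967] | shift after rot mm [-0.6369 -0.0995 -2.0794] | shift before rot [-0.4149  0.4844 -2.0815]
```

View pics/w27.png

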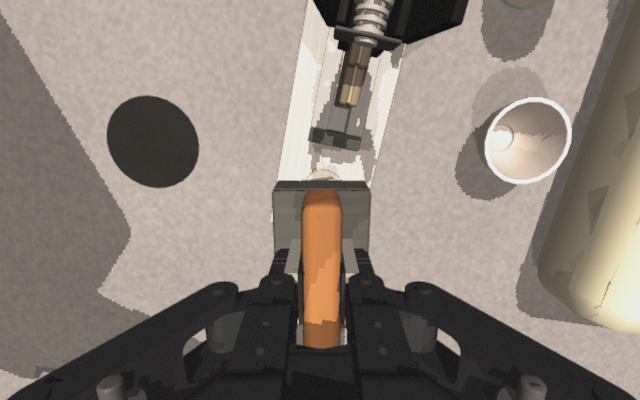

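```bash

python3 -m crank '[[0,0,-10,0,0,-9,0],[0,0,-10,0,0,-10,0],[0,0,0,0,0,-10,0],[0,0,0,0,0,-10,0],[0,0,0,0,0,-10,0],[0,0,0,0,0,-10,0],[0,0,0,0,0,-9,0],[0,0,0,0,0,0,0]]' 100
python3 - <<'E'
from h import *
plan([.51,-.2,.365],77.2)
plan([.51,.2,.365],77.2)
plan([.628,.2145,.344],77.2)
E
```

```text
clock: 47.05
tcp_pos: [0.6067, -0.2347, 0.3685]
orientation: [-0.001, 0.113, 0.994, 0.0]
wrist_force: [0.8, 0.9, -2.5]
finger_gap: 0.0145
rot(tool) deg [ 0.0353 -0.1129 -0.2003] | shift after rot mm [102.0271  12.4456   3.5069] | shift before rot [102.0629  12.0866   3.7154]
rot(tool) deg [ 0.0353 -0.1129 -0.2003] | shift after rot mm [190.6465 402.5054   3.5069] | shift before rot [192.0452 401.834    4.1314]
rot(tool) deg [ 0.0353 -0.1129 -0.2003] | shift after rot mm [ 78.7913 442.7878  24.5069] | shift before rot [ 80.2904 442.4944  24.9361]
```

```bash

python3 -m crank '[[35,4,0,0,0,0,0],[40,5,0,0,0,0,0],[27,3.4,0,0,0,0,0],[8,30,0,0,0,0,0],[10,45,0,0,0,0,0],[10,45,0,0,0,0,0],[10,45,0,0,0,0,0],[10,45,0,0,0,0,0]]' 100
python3 -m crank '[[10,45,0,0,0,0,0],[10,45,0,0,0,0,0],[10,45,0,0,0,0,0],[10,45,0,0,0,0,0],[-30,10,0,0,0,0,0],[-30,10,0,0,0,0,0],[-30,10,0,0,0,0,0],[0,0,0,0,0,0,0]]' 100
python3 - <<'E'
from h import *
plan([.628,.2145,.324],77.2)
im=read_camera("top");crop(im,370,170,470,250,6,"t28")
im=read_camera("scene");crop(im,200,180,300,260,7,"s28")
cv2.imwrite("pics/w28.png",read_camera("wrist"))
E
```

```text
clock: 48.05
tcp_pos: [0.51, 0.0169, 0.3694]
orientation: [-0.0, 0.114, 0.993, 0.0]
wrist_force: [0.9, 0.4, -3.1]
finger_gap: 0.0145
clock: 49.05
tcp_pos: [0.6077, 0.2089, 0.3682]
orientation: [-0.0, 0.114, 0.993, -0.0]
wrist_force: [0.1, -0.7, -1.8]
finger_gap: 0.0146
rot(tool) deg [-0.0192 -0.0255 -0.3037] | shift after rot mm [-18.5487   9.9095  44.183 ] | shift before rot [-18.5155  10.0226  44.1715]
```

View pics/t28.png

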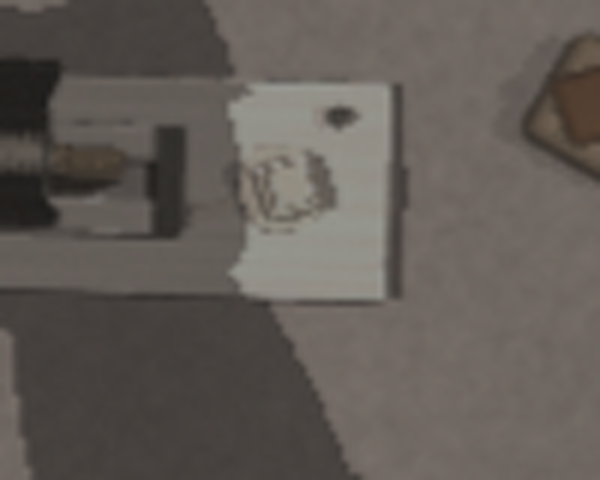

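View pics/s28.png

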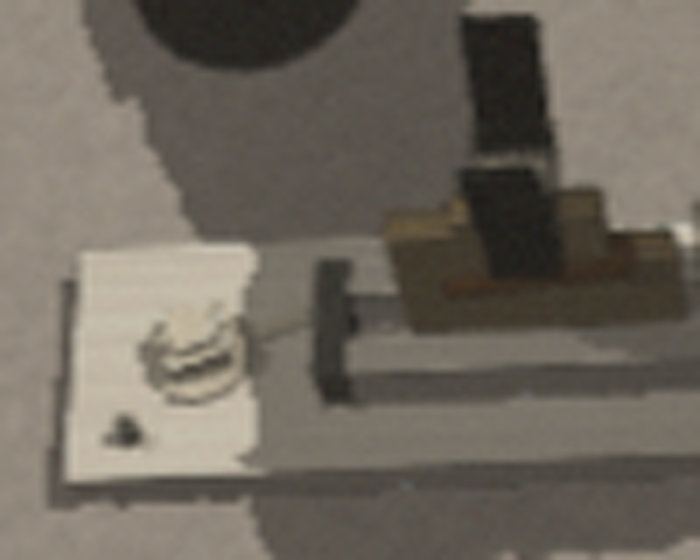

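View pics/w28.png

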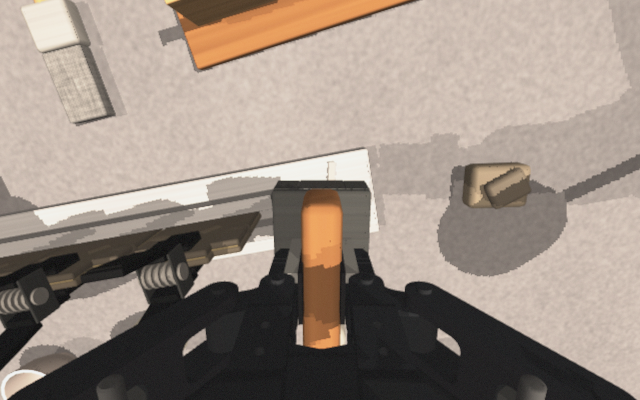

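```bash

python3 - <<'E'
from h import *
c=calibration("scene");f=lambda x,y:(200+(x+.5)/7-.5,180+(y+.5)/7-.5)
P=at_z(c,*f(315,318),.025);Q=at_z(c,*f(260,334),.025);H=np.array([.6072,-.2347,.025])
for a,b in((P,Q),(P,H)): d=a-b;print(a,b,np.degrees(np.arctan2(d[1],-d[0])))
E
python3 -m crank '[[-8,4,0,0,0,0,0],[-10.5,6,0,0,0,-0.3,0],[0,0,10,0,0,0,0],[0,0,15,0,0,0,0],[0,0,19,0,0,0,0],[0,0,0,0,0,0,0],[0,0,0,0,0,0,0],[0,0,0,0,0,0,0]]' 100
python3 - <<'E'
from h import *
plan([.628,.2145,.262],77.2)
cv2.imwrite("pics/w29.png",read_camera("wrist"))
E
```

```text
[ 0.5981 -0.1963  0.025 ] [ 0.6025 -0.2154  0.025 ] 76.9482831267568
[ 0.5981 -0.1963  0.025 ] [ 0.6072 -0.2347  0.025 ] 76.60271726861514
clock: 50.2
tcp_pos: [0.6264, 0.2146, 0.3266]
orientation: [0.001, 0.11, 0.994, 0.0]
wrist_force: [-0.1, 0.5, -1.7]
finger_gap: 0.0143
rot(tool) deg [0.0314 0.0781 0.1925] | shift after rot mm [-1.5409  0.2462 64.5696] | shift before rot [-1.4537  0.2058 64.5717]
```

View pics/w29.png

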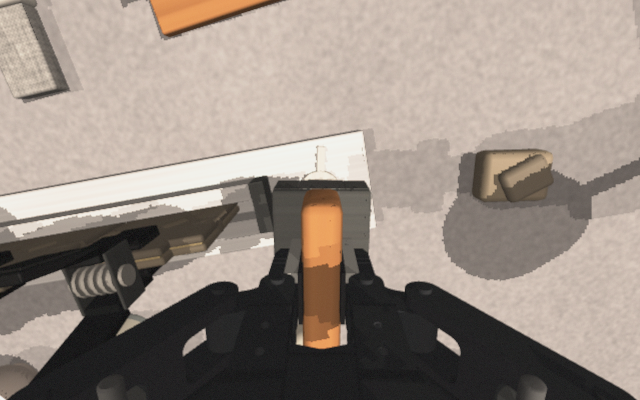

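```bash

python3 -m crank '[[-1.5,0.2,15,0,0,0,0],[0,0,20,0,0,0,0],[0,0,15,0,0,0,0],[0,0,6,0,0,0,0],[0,0,4,0,0,0,0],[0,0,4,0,0,0,0],[0,0,0,0,0,0,0],[0,0,0,0,0,0,0]]' 100
python3 - <<'E'
from h import *
plan([.628,.2145,.25],77.2)
cv2.imwrite("pics/w30.png",read_camera("wrist"))
E
```

```text
clock: 51.25
tcp_pos: [0.6279, 0.2145, 0.2621]
orientation: [0.0, 0.11, 0.994, 0.0]
wrist_force: [-0.3, -0.4, -3.1]
finger_gap: 0.0147
rot(tool) deg [0.0135 0.0428 0.1964] | shift after rot mm [-0.0611  0.0386 12.1305] | shift before rot [-0.0522  0.0356 12.1306]
```

View pics/w30.png

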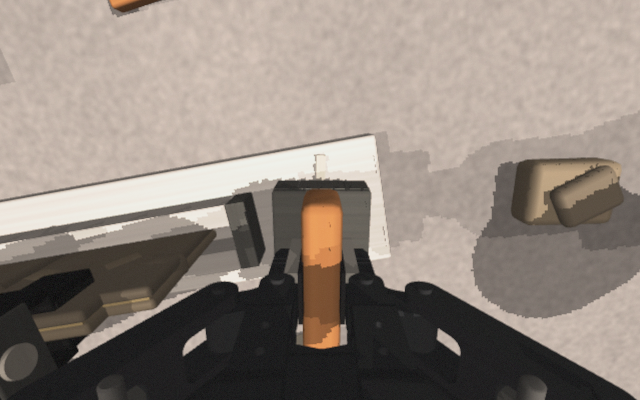

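```bash

python3 -m crank '[[0,0,3,0,0,0,0],[0,0,3,0,0,0,0],[0,0,2,0,0,0,0],[0,0,2,0,0,0,0],[0,0,2,0,0,0,0],[0,0,0,0,0,0,0],[0,0,0,0,0,0,0],[0,0,0,0,0,0,0]]' 100
python3 - <<'E'
from h import *
s=get_state();print(s["wrist_force"],s["ft_torque"])
plan([.628,.2145,.25],77.2)
E
```

```text
clock: 52.3
tcp_pos: [0.6278, 0.2144, 0.2498]
orientation: [0.0, 0.11, 0.994, -0.0]
wrist_force: [-0.2, -1.6, -2.6]
finger_gap: 0.0142
[-0.1695 -1.5842 -2.5635] [0.039  0.0226 0.0357]
rot(tool) deg [-0.0002  0.0137  0.1959] | shift after rot mm [-0.161   0.101  -0.2091] | shift before rot [-0.1614  0.1005 -0.2091]
```

```bash

python3 -m crank '[[0,0,0,0,0,6,0],[0,0,0,0,0,7,0],[0,0,0,0,0,7,0],[0,0,0,0,0,7,0],[0,0,0,0,0,7,0],[0,0,0,0,0,7,0],[0,0,0,0,0,7,0],[0,0,0,0,0,7,0]]' 100
python3 - <<'E'
from h import *
s=get_state();print(s["wrist_force"],s["ft_torque"])
plan([.628,.2145,.25],77.2)
cv2.imwrite("pics/w31.png",read_camera("wrist"))
E
```

```text
clock: 53.3
tcp_pos: [0.6272, 0.2139, 0.2494]
orientation: [-0.0, 0.558, 0.83, -0.001]
wrist_force: [-2.0, -1.8, -1.6]
finger_gap: 0.0143
[-1.9592 -1.8154 -1.6179] [-0.5351  0.4321  0.0763]
rot(tool) deg [ -0.1474  -0.0199 -55.0449] | shift after rot mm [-0.6957  0.7438 -0.5883] | shift before rot [ 0.2105  0.995  -0.5908]
```

View pics/w31.png

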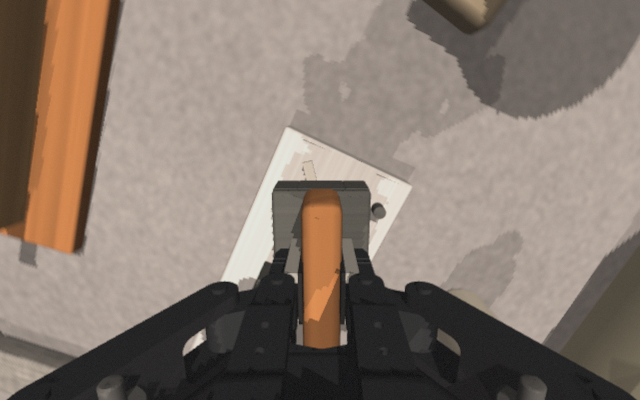

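```bash

python3 -m crank '[[0,0,0,0,0,3,0],[0,0,0,0,0,3,0],[0,0,0,0,0,3,0],[0,0,0,0,0,3,0],[0,0,0,0,0,2,0],[0,0,0,0,0,2,0],[0,0,0,0,0,0,0],[0,0,0,0,0,0,0]]' 100
python3 - <<'E'
from h import *
s=get_state();print(s["wrist_force"],s["ft_torque"],s["joint_pos"])
plan([.628,.2145,.25],77.2)
E
python3 -m crank '[[0,0,0,0,0,2,0],[0,0,0,0,0,2,0],[0,0,0,0,0,1,0],[0,0,0,0,0,1,0],[0,0,0,0,0,0,0],[0,0,0,0,0,0,0],[0,0,0,0,0,0,0],[0,0,0,0,0,0,0]]' 100
python3 - <<'E'
from h import *
s=get_state();print(s["wrist_force"],s["ft_torque"],s["joint_pos"])
plan([.628,.2145,.25],77.2)
cv2.imwrite("pics/w32.png",read_camera("wrist"))
E
```

```text
clock: 54.35
tcp_pos: [0.6275, 0.2143, 0.2494]
orientation: [-0.0, 0.666, 0.746, -0.0]
wrist_force: [-4.2, -2.9, -2.2]
finger_gap: 0.0148
[-4.1737 -2.8985 -2.2186] [-0.9308  0.8731  0.0405] [ 0.2083  0.5606  0.0395  1.0508 -0.0003  1.6669]
rot(tool) deg [ -0.0617  -0.0177 -70.7752] | shift after rot mm [-0.4634  0.2763 -0.5841] | shift before rot [ 0.1081  0.528  -0.5846]
clock: 55.35
tcp_pos: [0.6272, 0.214, 0.2493]
orientation: [-0.0, 0.704, 0.71, -0.001]
wrist_force: [-4.1, -4.9, -1.6]
finger_gap: 0.0148
[-4.0889 -4.9245 -1.5571] [-1.236   1.1104  0.4598] [ 0.2081  0.5606  0.0392  1.0514 -0.0013  1.7715]
rot(tool) deg [ -0.1448   0.0159 -76.7749] | shift after rot mm [-0.6269  0.6277 -0.706 ] | shift before rot [ 0.4664  0.7527 -0.708 ]
```

View pics/w32.png

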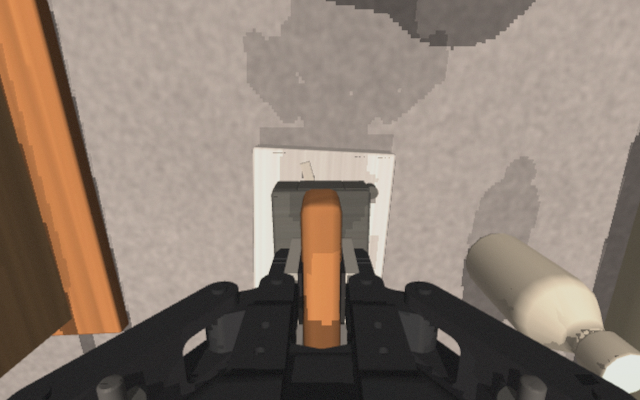

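```bash

python3 -m crank '[[0,0,0,0,0,1,0],[0,0,0,0,0,1,0],[0,0,0,0,0,1,0],[0,0,0,0,0,1,0],[0,0,0,0,0,1,0],[0,0,0,0,0,0,0],[0,0,0,0,0,0,0],[0,0,0,0,0,0,0]]' 100
python3 - <<'E'
from h import *
s=get_state();print(s["wrist_force"],s["ft_torque"],s["joint_pos"])
E
python3 -m crank '[[0,0,0,0,0,-4,0],[0,0,0,0,0,-4,0],[0,0,0,0,0,-4,0],[0,0,0,0,0,-3,0],[0,0,0,0,0,0,0],[0,0,0,0,0,0,0],[0,0,-5,0,0,0,0],[0,0,-10,0,0,0,0]]' 100
python3 -m crank '[[0,0,-15,0,0,0,0],[0,0,-30,0,0,0,0],[0,0,-40,0,0,0,0],[0,0,-20,0,0,0,0],[0,0,0,0,0,0,0],[0,0,0,0,0,0,0],[0,0,0,0,0,0,0],[0,0,0,0,0,0,0]]' 100
python3 - <<'E'
from h import *
s=get_state();print(s["wrist_force"],s["ft_torque"],s["joint_pos"])
plan([.4365,-.2225,.37],9)
cv2.imwrite("pics/w33.png",read_camera("wrist"))
im=read_camera("scene");crop(im,190,130,460,260,2.9,"s33")
E
```

```text
clock: 56.4
tcp_pos: [0.6272, 0.2141, 0.2493]
orientation: [0.0, 0.734, 0.679, -0.001]
wrist_force: [-4.3, -6.2, -2.2]
finger_gap: 0.0145
[-4.2548 -6.2255 -2.2321] [-1.4707  1.0502  1.334 ] [ 0.2083  0.5606  0.0392  1.0513 -0.0017  1.857 ]
clock: 57.4
tcp_pos: [0.6281, 0.2147, 0.2651]
orientation: [0.0, 0.64, 0.768, 0.0]
wrist_force: [-0.5, -0.1, -1.5]
finger_gap: 0.0146
clock: 58.4
tcp_pos: [0.6276, 0.2144, 0.3685]
orientation: [-0.001, 0.64, 0.768, -0.001]
wrist_force: [-0.1, 0.0, -1.1]
finger_gap: 0.0146
[-0.0507  0.0399 -1.1143] [-0.0364  0.0104 -0.029 ] [ 0.2083  0.5008  0.2391  1.311  -0.0001  1.5977]
rot(tool) deg [-0.1082  0.0102  1.3932] | shift after rot mm [-401.6221 -257.1136   -1.5137] | shift before rot [-395.2523 -266.8046   -0.9481]
```

View pics/w33.png

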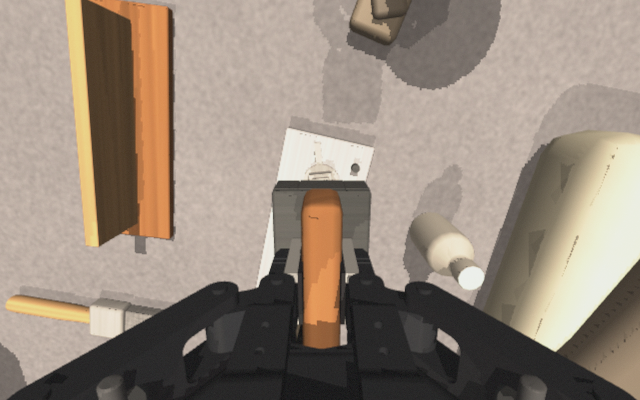

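View pics/s33.png

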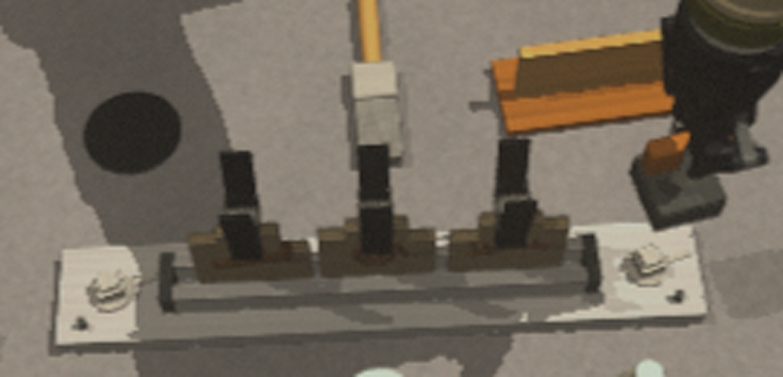

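```bash

python3 -m crank '[[0,-25,0,0,0,0,0],[0,-45,0,0,0,0,0],[0,-45,0,0,0,0,0],[-40,-15,0,0,0,0,0],[-45,-17,0,0,0,0,0],[-45,-17,0,0,0,0,0],[-45,-17,0,0,0,0,0],[-45,-17,0,0,0,0,0]]' 100
python3 -m crank '[[-45,-17,0,0,0,0,0],[-45,-17,0,0,0,0,0],[-45,-17,0,0,0,0,0],[-40,-18,0,0,0,0,0],[0,0,10,0,0,0,0],[0,0,20,0,0,0,0],[0,0,0,0,0,0,0],[0,0,0,0,0,0,0]]' 100
python3 - <<'E'
from h import *
plan([.4365,-.2225,.229],10.5)
cv2.imwrite("pics/w34.png",read_camera("wrist"));c=calibration("wrist")
im=read_camera("scene");crop(im,190,110,330,260,4,"s34")
im=read_camera("top");crop(im,370,170,470,310,4,"t34")
E
```

```text
clock: 59.5
tcp_pos: [0.4722, -0.039, 0.3698]
orientation: [0.0, 0.64, 0.768, 0.0]
wrist_force: [1.2, -1.0, -2.5]
finger_gap: 0.0142
clock: 60.5
tcp_pos: [0.4366, -0.2217, 0.3401]
orientation: [0.0, 0.64, 0.769, 0.0]
wrist_force: [0.1, -0.5, -2.1]
finger_gap: 0.0142
rot(tool) deg [ 0.0076  0.0038 -0.0477] | shift after rot mm [ -0.7978  -0.2975 111.0588] | shift before rot [ -0.7907  -0.3116 111.0588]
```

View pics/w34.png

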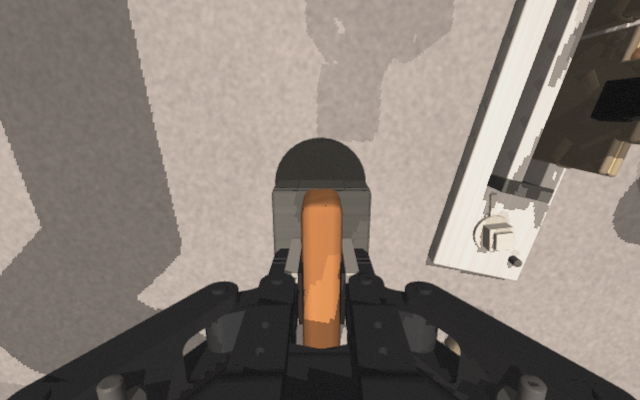

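View pics/s34.png

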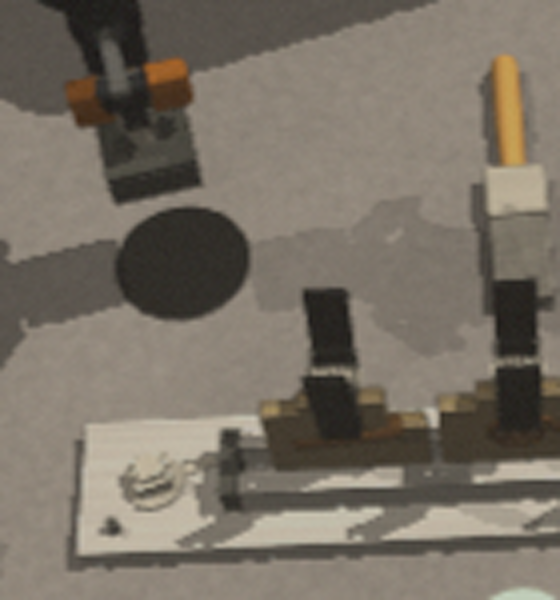

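```bash

python3 - <<'E'
from h import *
c=calibration("wrist")
e=at_z(c,320,138,.003);a=np.radians(100.5);print(e-.045*np.array([np.cos(a),np.sin(a),0]))
E
python3 -m crank '[[-0.6,-0.3,20,0,0,0,0],[0,0,30,0,0,0,0],[0,0,30,0,0,0,0],[0,0,20,0,0,0,0],[0,0,7,0,0,0,0],[0,0,2,0,0,0,0],[0,0,0,0,0,0,0],[0,0,0,0,0,0,0]]' 100
python3 - <<'E'
from h import *
plan([.4365,-.2225,.2245],10.5); print(get_state()["wrist_force"])
im=read_camera("scene");crop(im,190,110,330,260,4,"s35")
cv2.imwrite("pics/w35.png",read_camera("wrist"))
E
```

```text
[ 0.4379 -0.2231  0.003 ]
clock: 61.65
tcp_pos: [0.4366, -0.2232, 0.2316]
orientation: [0.001, 0.64, 0.768, 0.0]
wrist_force: [-0.1, -0.2, -2.4]
finger_gap: 0.0139
rot(tool) deg [ 0.0659  0.0765 -0.101 ] | shift after rot mm [ 0.6747 -0.0108  7.0578] | shift before rot [ 0.6841 -0.0201  7.0569]
[-0.0609 -0.2119 -2.3677]
```

View pics/s35.png

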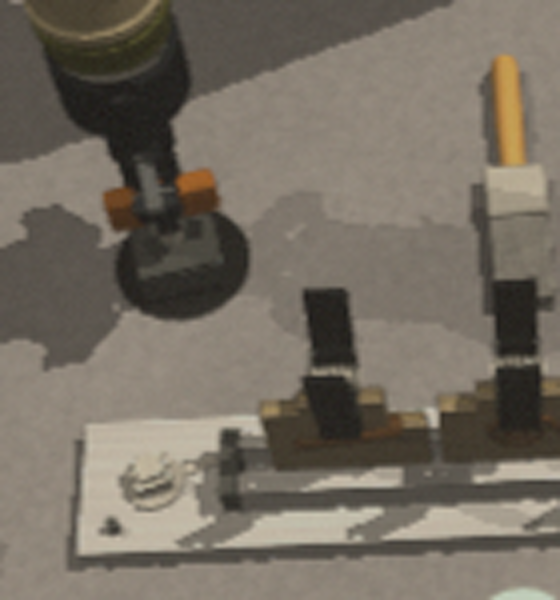

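View pics/w35.png

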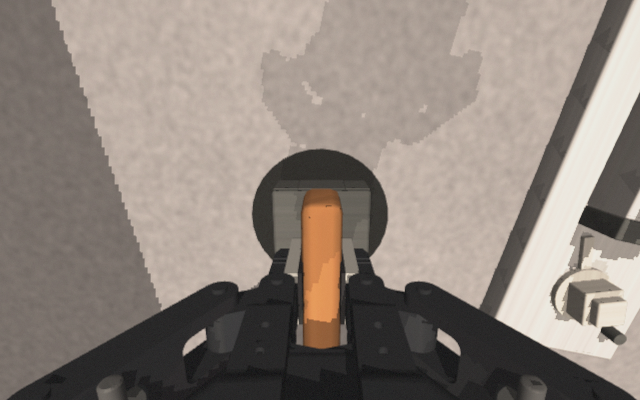

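```bash

python3 -m crank '[[0.4,0.5,1,0,0,0,0],[0,0,1,0,0,0,0],[0,0,1,0,0,0,0],[0,0,1,0,0,0,0],[0,0,0,0,0,0,0],[0,0,0,0,0,0,0],[0,0,0,0,0,0,0],[0,0,0,0,0,0,0]]' 100
python3 -m crank '[[0,0,1,0,0,0,0],[0,0,0.5,0,0,0,0],[0,0,0.5,0,0,0,0],[0,0,0,0,0,0,0],[0,0,0,0,0,0,0],[0,0,0,0,0,0,0],[0,0,0,0,0,0,0],[0,0,0,0,0,0,0]]' 100
```

```text
clock: 62.75
tcp_pos: [0.4367, -0.2224, 0.2267]
orientation: [0.0, 0.64, 0.768, -0.0]
wrist_force: [0.8, 0.8, -2.0]
finger_gap: 0.0149
clock: 63.75
tcp_pos: [0.4367, -0.2224, 0.2247]
orientation: [0.0, 0.64, 0.768, -0.0]
wrist_force: [-0.2, -0.4, -2.2]
finger_gap: 0.0144
```

```bash

python3 -m crank '[[0,0,0.5,0,0,0,0],[0,0,0,0,0,0,0],[0,0,0,0,0,0,0],[0,0,0.5,0,0,0,0],[0,0,0,0,0,0,0],[0,0,0,0,0,0,0],[0,0,0,0,0,0,0],[0,0,0,0,0,0,0]]' 100
python3 -m crank '[[0,0,0.5,0,0,0,0],[0,0,0,0,0,0,0],[0,0,0,0,0,0,0],[0,0,0,0,0,0,0],[0,0,0,0,0,0,0],[0,0,0,0,0,0,0],[0,0,0,0,0,0,0],[0,0,0,0,0,0,0]]' 100
```

```text
clock: 64.75
tcp_pos: [0.4367, -0.2224, 0.2243]
orientation: [0.0, 0.64, 0.768, -0.0]
wrist_force: [-1.5, 2.0, 5.0]
finger_gap: 0.0147
clock: 65.75
tcp_pos: [0.4366, -0.2224, 0.2243]
orientation: [0.0, 0.64, 0.768, -0.0]
wrist_force: [-4.8, 2.7, 9.8]
finger_gap: 0.0144
```

Contact made; release and withdraw.

```bash

python3 -m crank '[[0,0,-0.5,0,0,0,0],[0,0,0,0,0,0,0.25],[0,0,0,0,0,0,0.4],[0,0,0,0,0,0,0.7],[0,0,0,0,0,0,1],[0,0,0,0,0,0,1],[0,0,0,0,0,0,1],[0,0,0,0,0,0,1]]' 40
python3 -m crank '[[0,0,-10,0,0,0,1],[0,0,-30,0,0,0,1],[0,0,-40,0,0,0,1],[0,0,-40,0,0,0,1],[0,0,-40,0,0,0,1],[-20,-10,0,0,0,0,1],[-40,0,0,0,0,0,1],[-20,0,0,0,0,0,1]]' 40
python3 - <<'E'
from h import *
cv2.imwrite("pics/w36.png",read_camera("wrist"));np.save("c36.npy",calibration("wrist"),allow_pickle=True)
im=read_camera("scene");crop(im,190,110,460,260,2.9,"s36")
im=read_camera("top");crop(im,170,160,450,310,2.8,"t36")
E
```

```text
clock: 66.75
tcp_pos: [0.4367, -0.2224, 0.2237]
orientation: [0.0, 0.64, 0.768, -0.0]
wrist_force: [0.8, 0.0, -0.5]
finger_gap: 0.0853
clock: 67.75
tcp_pos: [0.4414, -0.3043, 0.3846]
orientation: [0.001, 0.641, 0.768, -0.0]
wrist_force: [0.5, -0.1, 1.0]
finger_gap: 0.0852
```

View pics/w36.png

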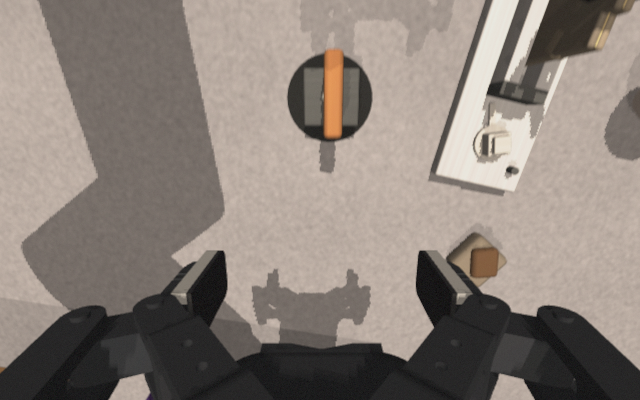

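View pics/s36.png

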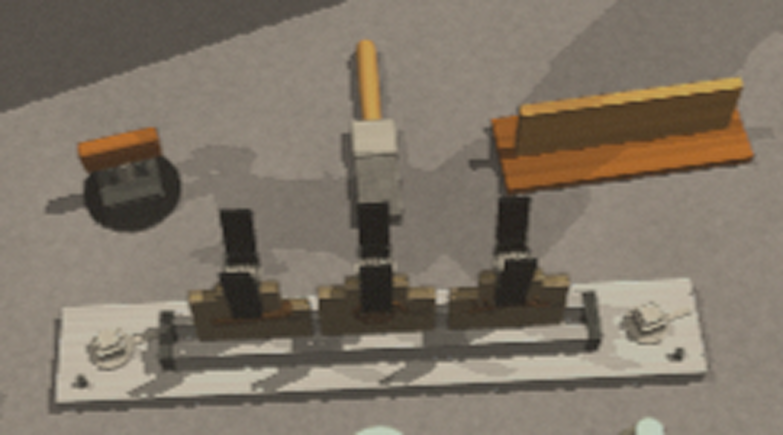

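View pics/t36.png

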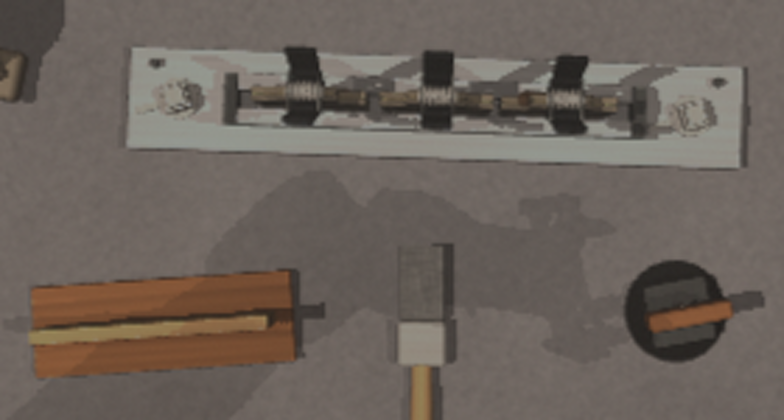

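```bash

python3 - <<'E'
from h import *
im=cv2.imread("pics/w36.png");crop(im,430,80,540,200,5,"w36c")
im=read_camera("scene");crop(im,390,200,450,250,10,"s36b")
E
```

```text
(no output)
```

View pics/w36c.png

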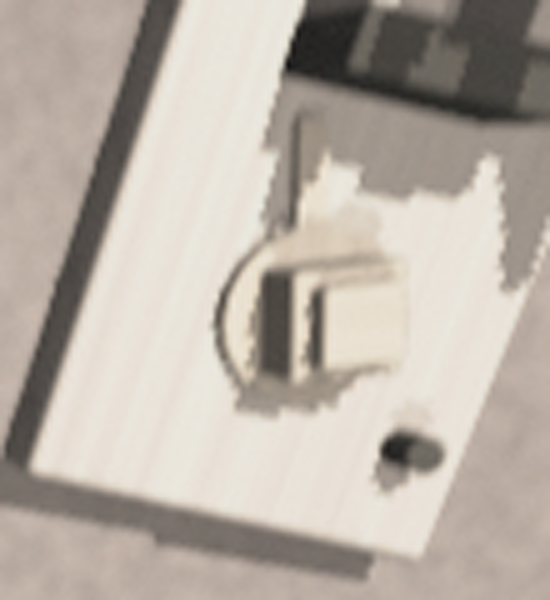

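View pics/s36b.png

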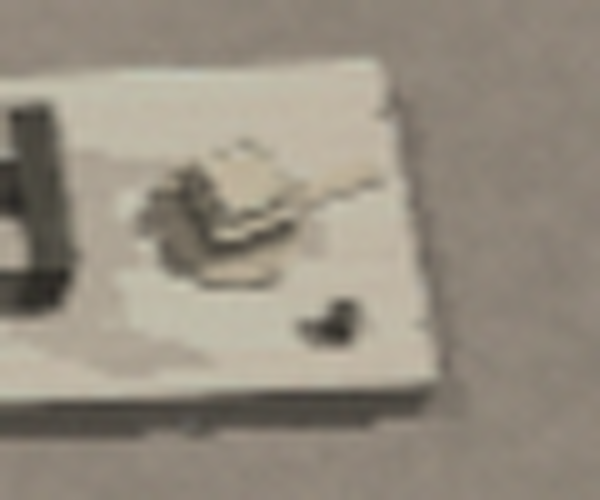

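```bash

python3 - <<'E'
from h import *
def ang(c,f,a,b,z):
    d=at_z(c,*f(*a),z)-at_z(c,*f(*b),z); return np.degrees(np.arctan2(d[1],-d[0]))
c=np.load("c36.npy",allow_pickle=True).item();f=lambda x,y:(430+(x+.5)/5-.5,80+(y+.5)/5-.5)
print("s1 pointer",ang(c,f,(299,115),(294,225),.024),"rack edge",ang(c,f,(180,10),(30,472),.02), "head L edge",ang(c,f,(324,290),(322,368),.044))
c=calibration("scene");f=lambda x,y:(390+(x+.5)/10-.5,200+(y+.5)/10-.5)
print("s0 pointer lower edge",ang(c,f,(382,182),(300,213),.024),"upper",ang(c,f,(372,165),(300,187),.025),"rack edge",ang(c,f,(435,383),(0,403),.02))
E
```

```text
s1 pointer 74.22385482507691 rack edge 92.22163520872574 head L edge 72.76665776704796
s0 pointer lower edge 73.21618049889757 upper 76.97361210158819 rack edge 92.47309423784222
```

```bash
python3 -c "
from workcell import *
print(hand_in())"
```

```text
the job is handed in; nothing more can be done
None
```

The job is done and handed in at about 68 s of the 210 s allowed.

- **Clips:** All three slabs were in the rack, so all three clips were used and the rail is now empty. In the last pictures each clip grips the middle of its slab's top edge and the slabs stand where they were.
- **Screws:** I turned both screws clockwise with the socket key until they stopped, at 1.1 and 1.3 N m. I then eased the key back within its play and lifted it off. The pointers now measure about 72° and 73° from the rack's axis. The stop is at 71.6°, and my angle error is a couple of degrees.
- **Key:** The key had been knocked about 3 cm while I was placing clips, so I found it again before picking it up. It now stands upright, centred on its round pad.
- **Other objects:** I moved nothing else on the bench. The gripper was clear of everything at hand-in, and no force or limit problem showed. No check failed or disagreed.

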